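# Unhook a dry sign board from its barbed hook and stand it in the rack

### The job

Take the small sign board off the barbed hook of its stand: grip it by its upper part, raise it, tilt it and ease it out over the barb, gently, because the hook must not be strained. Then stand it upright in the groove of the low wooden rack, lowered right down to the groove's floor before you let go and not overhanging the groove's ends, and leave the other things alone.

Things in the scene. Friction and masses are not known exactly. Their poses are not given: they have to be found in the camera images.
- board_mid (a point): Centre of the sign board: flat wooden board, 80 wide (its y), 8 thick (its x), 140 high (its z), about 0.1 kg, a painted patch on its lower part. It hangs on the hook by a slot, faces across the hook, its x roughly along the hook, outwards. Above the slot lies 48.5 mm of plain board, to be gripped by its thickness from above.
- board_slot (a point): Centre of the board's slot, 15 mm above board_mid. The slot goes through the thickness: 24 wide, 13 high; its top and bottom rims are rounded (radius 4). At the start its top rim rests on the hook's upper face, 12 to 18 mm out from the pivot.
- stand: Fixed wooden stand; origin on the table under its post. Base 180 x 110 x 14, post 26 x 30 up to z = 180, a clamp block on it up to z = 207, from which a short arm 14 wide, 8 high runs along the stand's +x to the pivot. More than 12 N on the hook or stand, from board or gripper, strains it: a failure.
- pivot (a point): Knuckle (radius 6) at x 50, z 195 of the stand, where the hook begins; really up to 2 mm higher or lower. Hook: strip 10 wide, 5 thick; its middle line runs 85 mm straight along the stand's +x, then bends up 50 degrees for 22 mm. At its end, on the upper side, a 4 mm thick barb rises 5.5 mm, leaning back. The board passes only with its top tilted back to the post (30 to 50 degrees) and raised.
- level_bend (a point): Where the bend would be if the hook were level, 85 mm out from the pivot. The hook really slopes up or down by up to 0.13 rad about the pivot (bend up to 11 mm higher or lower), different each time and in no reading: to be felt along the hook or seen. The whole hook is springy up and down, about 6 N per mm; stiff other ways.
- rack: Fixed low wooden rack; origin on the table under its middle. One groove along its y, 12 wide and 130 long, floor at z = 12, upright walls from z = 12 to 42, above them lips that flare to about 30 wide at z = 54. Base 90 x 130.
- tin: Closed paint tin, diameter 68, height 85, origin under its middle; leave alone.
- tape: Roll of tape, lying flat, diameter 84, height 24; leave alone.
- mug: White mug, diameter 76, height 85; leave alone.
- flask: Steel flask with a black cap, diameter 64, height 190; leave alone.
Things that resemble listed ones, but are neither listed nor needed, are in the scene too. There is more than one size of the stand; the job needs the largest.

How it is judged:
By the outcome, as a careful person would: the job done as asked, in the order asked, and still so for the second after the job is handed in, with the robot touching nothing.
It also fails if it takes over 72 s, if anything falls off the work surface, if the arm or the gripper's body presses on something with over 40 N, if the wrist force passes 120 N, or if a joint passes its speed limit or range.

### The arm

A 6-joint arm with a two-finger parallel gripper is mounted at the origin on the work surface. World frame = base frame: x ahead of the robot, y to its left, z up, the work surface at z = 0. Lengths are in m, angles in rad, forces in N, time in s.
With the tool pointing down it reaches from about 0.35 to 0.85 m from the base axis. Payload 8.1 kg.
Tool frame: the origin (TCP) lies midway between the tips of the shut fingers; the grasp point (between the pads) lies 19 mm behind it (env.hold_point_z is the distance from the TCP to the grasp point, in m); z points along the fingers, x is the direction in which the jaws open and shut, and the axes are right-handed (so a half turn about z gives the same grasp; the last joint's range is limited). The gripper opens to 93 mm and grips with 3 to 60 N. Pads are 15 mm wide; open, the fingers measure 128 mm over their backs; the gripper's body (75 mm by 188 mm) begins 65 mm behind the grasp point.
Start: joints at [1.164, 0.13, 1.488, -0, 1.523, -0.085], TCP at [0.19, 0.569, 0.219] pointing down, gripper open.
Joint ranges: [-2.96, 2.96], [-0.89, 2.26], [0.02, 2.5], [-1.34, 4.48], [0, 2.73], [-2.66, 2.66]. Speed limits (rad/s): [2.39, 2.39, 2.79, 3.14, 3.14, 3.14].

### API

Orientations are given as a unit quaternion [x, y, z, w].
In Python, from plant import env gives the robot as it stands.
- The arm moves only by the tool arm_command, never from a script. Its argument "rows" is a list of rows, each a list of 7 numbers: the shift along the tool's x, y, z in cm, then the turn, a rotation vector about the tool's x, y, z in degrees, then the closure in counts, from 0 (fully open) to 255 (shut). A call has 1 to 5 rows; each row shifts and turns the commanded pose from where the row before left it, along the tool's axes as they then stand; what a row does not reach is not made up. A row lasts 1/10 s, in which the tool goes at most 50 mm and 8.59 degrees, less where a joint would pass 70% of its speed; a pose out of reach is approached as far as the arm can. A call with a gripper value outside its range is refused whole. The fingers move at their own pace and stop on an object; "squeeze" is the grip in N (left out, the last holds). Time passes only in rows, so rows that do not move let the fingers close. It gives the time, the measured TCP pose, the force and the opening at its end, in the units of the state.
- env.observe(): the state, without advancing time (a new reading comes with each control period).
- env.read_camera(name): name is "scene" or "top" or "wrist"; returns (picture, depth): 480x640x3 uint8, red, green, blue; 480x640 float32, m along the optical axis (not along the pixel's ray), 0 where there is no reading.
- env.calibration(name): a dict with "fx", "fy", "cx", "cy" (pixels), "distortion" ([k1, k2, p1, p2, k3] as OpenCV has them; the pictures are not rectified), "extrinsics" (4x4, takes a point from world to camera coordinates); the wrist camera has in their place "hand_eye" (4x4, takes a point from camera to tool coordinates, whose origin is the TCP and whose axes are the tool frame's). Camera axes: x right, y down, z forward; pixel columns grow to the right and rows downward; lengths in m; the calibration is good to about 2 mm. A picture is of the moment at which its call begins: read the wrist's pose just before it. calibration takes no time and is no camera call.
- env.close_job(): hands the job in, once; it reports no verdict.
Trained networks look in the newest picture that a camera, given by its name, has taken for a name from the list of things; names that differ only in an ending like _2 or _b are one class to them, and where a whole thing is asked for, a point or a joint stands for the part that bears it (a point fixed in the world has none). Each returns a list of dicts, best first, with "score" (0 to 1); they miss things now and then, are a little off and sometimes report something else, mostly with a low value. They report only what shows in the picture. A call takes as long as a camera call. They do not tell look-alikes from the thing itself.
- env.recognise(name, camera): "location" ([column, row] in pixels, amid what is visible of it).
- env.regions_of(name, camera): "mask" (480x640 bool, what is visible of it) and "location" ([column, row] in pixels, amid what is visible of it).
- env.landmark_of(name, camera): "location" ([column, row] in pixels: a listed point, or the origin of a listed thing).
The state is a dict: "time_s": time; "joint_positions": joint angles; "qd": joint speeds; "effort": joint torques, N m; "tool_pos": TCP position; "tool_rot": TCP orientation; "wrist_force": force on the tool from outside, world axes, zero at the start; "torque": the same for the moment, N m; "opening": opening from 0.0 (shut) to 1.0 (fully open).
Only numpy, scipy, OpenCV 4.12 (cv2) and the standard library are available. Lean on these libraries where they do the work, as an engineer would, in place of code of your own. Each camera call takes 0.05 s, during which the arm holds its last target. There are 200 camera calls.

## Working session

There is one attempt and no reset: what is moved stays moved. The work goes in short steps, Python scripts to look and compute and a tool call to move; the robot and the scene stay as the last step left them, time stands still between calls to the robot, and variables do not carry over. Pictures are saved under pics/ and viewed, about 8 in all and at most 12, crops included, and the job is handed in when it is done.

Besides the shell and the picture viewer there is one more tool, called after ">>>" in YAML: its name, and indented under it one key for each argument. arm_command: Moves the arm, as the interface text tells. Its arguments: {"type":"object","properties":{"rows":{"type":"array"},"squeeze":{"type":"number"}},"required":["rows"]}

```bash
mkdir -p pics; ls; cat > h.py <<'E'
import numpy as np, cv2
from plant import env
from scipy.spatial.transform import Rotation as R
np.set_printoptions(precision=4,suppress=True)
def cam(name):
    c=env.calibration(name)
    K=np.array([[c['fx'],0,c['cx']],[0,c['fy'],c['cy']],[0,0,1]]);D=np.array(c['distortion'])
    if 'extrinsics' in c: T=np.linalg.inv(np.array(c['extrinsics']))
    else:
        s=env.observe();Tt=np.eye(4);Tt[:3,:3]=R.from_quat(s['tool_rot']).as_matrix();Tt[:3,3]=s['tool_pos'];T=Tt@np.array(c['hand_eye'])
    return K,D,T
def unproj(px,z,C):
    K,D,T=C
    n=cv2.undistortPoints(np.array(px,float).reshape(-1,1,2),K,D)[:,0]
    z=np.asarray(z).reshape(-1,1)
    return np.c_[n*z,np.ones(len(n))*z]@T[:3,:3].T+T[:3,3]
def proj(p,C):
    K,D,T=C;Ti=np.linalg.inv(T)
    return cv2.projectPoints(np.array(p,float).reshape(-1,3),cv2.Rodrigues(Ti[:3,:3])[0],Ti[:3,3],K,D)[0][:,0]
def at(px,dep,C,r=2):
    u,v=np.round(px).astype(int);w=dep[max(v-r,0):v+r+1,max(u-r,0):u+r+1];w=w[w>0]
    return unproj([px],[np.median(w)],C)[0] if len(w) else None
def cloud(dep,C,mask=None):
    m=dep>0
    if mask is not None: m&=mask
    v,u=np.nonzero(m)
    return unproj(np.c_[u,v],dep[v,u],C),u,v
def onplane(px,z,C):
    a=unproj([px],[1.],C)[0];o=C[2][:3,3];return o+(a-o)*(z-o[2])/(a[2]-o[2])
E
cat > look.py <<'E'
from h import *
import pickle
S={}
for n in ['scene','top']:
    C=cam(n);p,d=env.read_camera(n);S[n]=(p,d,C)
    cv2.imwrite(f'pics/{n}0.png',p[:,:,::-1])
    print(n,'cam at',C[2][:3,3])
    for t in ['board_mid','board_slot','stand','pivot','level_bend','rack','tin','tape','mug','flask']:
        for k in env.landmark_of(t,n)[:4]:
            l=k['location'];print(' ',t,round(k['score'],2),np.round(l),at(l,d,C))
pickle.dump(S,open('s0.pkl','wb'))
print(env.observe(),env.hold_point_z)
E
python3 look.py
```

```text
pics
scene cam at [1.5232 0.5845 1.0486]
  board_mid 0.67 [398. 250.] [0.4976 0.1695 0.1786]
  board_mid 0.5 [397. 239.] [0.4985 0.1649 0.2106]
  board_slot 0.65 [395. 244.] [0.5014 0.1629 0.1973]
  stand 0.8 [462. 315.] [0.4496 0.3366 0.0124]
  stand 0.71 [398. 287.] [0.4438 0.1598 0.0173]
  stand 0.71 [480. 265.] [0.2411 0.307  0.0125]
  pivot 0.92 [396. 239.] [0.4968 0.1634 0.2094]
  pivot 0.72 [471. 283.] [0.4493 0.3409 0.1198]
  level_bend 0.91 [383. 265.] [0.4994 0.1356 0.1209]
  level_bend 0.76 [485. 244.] [0.3209 0.3276 0.1447]
  level_bend 0.61 [458. 298.] [0.3997 0.3061 0.0141]
  rack 0.81 [264. 253.] [ 0.5115 -0.2175  0.0156]
  tin 0.57 [266. 331.] [ 0.7696 -0.0245  0.0417]
  tin 0.16 [395. 244.] [0.5022 0.1628 0.1965]
  mug 0.73 [490. 388.] [0.6546 0.4707 0.0422]
  flask 0.74 [205. 234.] [ 0.5388 -0.4049  0.024 ]
  flask 0.41 [397. 239.] [0.498  0.1646 0.2113]
top cam at [0.4149 0.006  1.298 ]
  board_mid 0.66 [235. 235.] [0.4831 0.1578 0.1969]
  board_slot 0.83 [234. 230.] [0.4893 0.1527 0.246 ]
  stand 0.95 [170. 263.] [0.4289 0.3338 0.03  ]
  stand 0.79 [182. 351.] [0.
[... 295 characters left out ...]
[0.5343 0.3381 0.146 ]
  level_bend 0.65 [230. 196.] [0.564  0.1671 0.2037]
  tin 0.82 [326. 135.] [ 0.7209 -0.0375  0.085 ]
  tape 0.61 [311. 270.] [ 0.4084 -0.0008  0.    ]
  mug 0.68 [119. 189.] [0.6091 0.4615 0.0072]
{'time_s': 1.1, 'joint_positions': array([ 1.1636,  0.1304,  1.4882, -0.    ,  1.523 , -0.0854]), 'qd': array([-0.0017,  0.0005,  0.0001,  0.0008,  0.0009,  0.0025]), 'effort': array([  0.0004, -55.9773, -49.2061,   0.0771,   0.0228,   0.    ]), 'tool_pos': array([0.1897, 0.5692, 0.2186]), 'tool_rot': array([ 0.8113,  0.5847,  0.    , -0.    ]), 'wrist_force': array([0.1934, 0.0531, 0.7464]), 'torque': array([-0.0184, -0.0158,  0.0271]), 'opening': 0.9967383375476465} 0.0188
```

```bash
python3 - <<'E'
import cv2,numpy as np
t=cv2.imread('pics/top0.png');s=cv2.imread('pics/scene0.png')
a=cv2.resize(t[100:420,80:480],(800,640))[:600]
cv2.imwrite('pics/t1.png',a)
b=cv2.resize(s[190:340,170:520],None,fx=2.28,fy=2.28,interpolation=cv2.INTER_CUBIC)
cv2.imwrite('pics/s1.png',b)
E
```

```text
(no output)
```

View pics/t1.png

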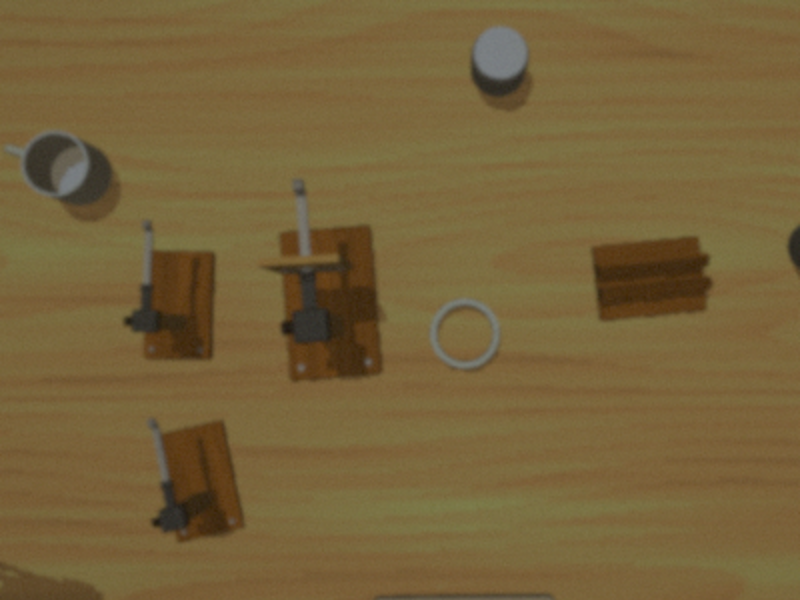

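View pics/s1.png

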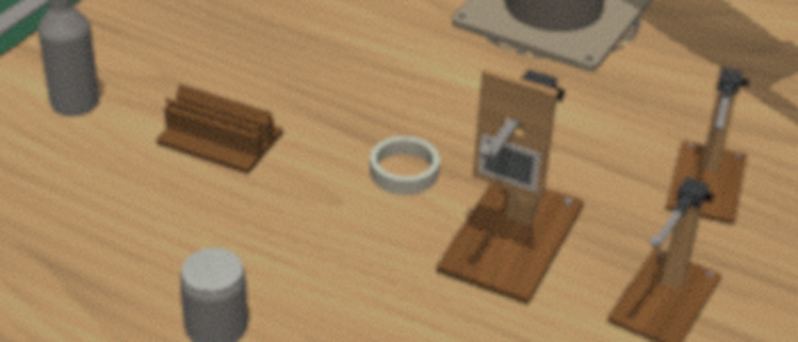

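Top crop: the board hangs on the stand at about (330,320) in the crop (full-picture ≈(245,260)), which is clearly larger than the two look-alike stands at full-picture (170,263) and (182,351). The rack is at crop (650,280), with its groove running roughly along world y. The scene crop agrees: the board with the painted patch is on the biggest stand.

```bash
cat > m.py <<'E'
from h import *
import pickle
S=pickle.load(open('s0.pkl','rb'))
p,d,C=S['top']
P,u,v=cloud(d,C)
def rect(m,name):
    q=P[m][:,:2].astype(np.float32);print(name,m.sum(),cv2.minAreaRect(q),'z',np.percentile(P[m][:,2],[5,50,95]))
near=(abs(P[:,0]-.47)<.15)&(abs(P[:,1]-.15)<.09)
rect(near&(P[:,2]<.022)&(P[:,2]>.010),'base')
rect(near&(P[:,2]>.225),'boardtop')
rect(near&(P[:,2]>.198)&(P[:,2]<.225)&(P[:,0]<.46),'clamp')
h=near&(P[:,2]>.17)&(P[:,2]<.235)&(P[:,0]>.455)
q=P[h];b=np.round((q[:,0])/.005)
for k in np.unique(b):
    w=q[b==k]; print(np.round(k*.005,3),len(w),np.median(w,0))
r=(abs(P[:,0]-.48)<.09)&(abs(P[:,1]+.21)<.1)
rect(r&(P[:,2]>.006),'rackall');rect(r&(P[:,2]>.04),'racktop');rect(r&(P[:,2]>.006)&(P[:,2]<.022),'rackbase')
w=P[r&(P[:,2]>.006)]
b=np.round(w[:,0]/.004)
for k in np.unique(b): 
    z=w[b==k];z=z[abs(z[:,1]+.21)<.04];print(np.round(k*.004,3),len(z),np.percentile(z[:,2],[10,50,90]) if len(z) else '')
E
python3 m.py
```

```text
Traceback (most recent call last):
  File "m.py", line 5, in <module>
    P,u,v=cloud(d,C)
          ~~~~~^^^^^
  File "h.py", line 27, in cloud
    return unproj(np.c_[u,v],dep[v,u],C),u,v
           ~~~~~~^^^^^^^^^^^^^^^^^^^^^^^
  File "h.py", line 16, in unproj
    return np.c_[n*z,np.ones(len(n))*z]@T[:3,:3].T+T[:3,3]
                     ~~~~~~~~~~~~~~~^~
numpy._core._exceptions._ArrayMemoryError: Unable to allocate 698. GiB for an array with shape (305997, 305997) and data type float64
```

```bash
sed -i 's/np.ones(len(n))\*z/z/; s/z=np.asarray(z).reshape(-1,1)/z=np.asarray(z,float).reshape(-1,1)/' h.py; python3 m.py
```

```text
base 2341 ((0.45639634132385254, 0.15950250625610352), (0.1798703521490097, 0.10989191383123398), 4.608333110809326) z [0.0109 0.0143 0.0185]
boardtop 201 ((0.49072322249412537, 0.1632654368877411), (0.008317163214087486, 0.08017976582050323), 3.224024534225464) z [0.2289 0.2462 0.2495]
clamp 361 ((0.4337058365345001, 0.16339626908302307), (0.04898541793227196, 0.047898221760988235), 4.006216049194336) z [0.1999 0.2046 0.2079]
0.455 7 [0.4561 0.1582 0.201 ]
0.46 22 [0.4603 0.1587 0.2001]
0.465 16 [0.4654 0.1594 0.2007]
0.47 17 [0.4704 0.1603 0.1998]
0.475 24 [0.4747 0.1607 0.2002]
0.48 17 [0.4789 0.1605 0.1989]
0.485 63 [0.4859 0.1734 0.2023]
0.49 38 [0.4885 0.136  0.2018]
0.495 6 [0.4944 0.1235 0.2   ]
0.5 10 [0.5006 0.1624 0.1988]
0.505 11 [0.5055 0.1629 0.1998]
0.51 13 [0.51   0.1631 0.199 ]
0.515 11 [0.5159 0.1631 0.2002]
0.52 15 [0.5201 0.1648 0.2001]
0.525 10 [0.5252 0.1649 0.1985]
0.53 12 [0.5306 0.1649 0.1992]
0.535 13 [0.5351 0.1648 0.1994]
0.54 11 [0.5407 0.1647 0.1989]
0.545 16 [0.545  0.1668 0.2001]
0.55 10 [0.5501 0.1668 0.2014]
0.555 14 [0.5554 0.1669 0.2016]
0.56 11 [0
[... 1008 characters left out ...]
416 0.0519]
0.464 62 [0.0407 0.0522 0.0569]
0.468 43 [0.048  0.052  0.0556]
0.472 61 [0.0428 0.0474 0.0539]
0.476 52 [0.0086 0.0172 0.0469]
0.48 42 [0.0098 0.0129 0.0168]
0.484 60 [0.0093 0.0127 0.0361]
0.488 78 [0.0102 0.038  0.0495]
0.492 42 [0.0349 0.0469 0.0528]
0.496 65 [0.0467 0.0516 0.0547]
0.5 56 [0.0438 0.0522 0.0572]
0.504 30 [0.0097 0.0401 0.0561]
0.508 56 [0.0095 0.0129 0.0178]
0.512 63 [0.01   0.0126 0.0158]
0.516 35 [0.0088 0.0112 0.0147]
0.52 66 [0.0092 0.0119 0.0147]
0.524 47 [0.0104 0.0122 0.0156]
0.528 16 [0.0067 0.0098 0.0145]
0.532 0 
0.54 1 [0.0063 0.0063 0.0063]
0.544 0 
0.548 0 
0.56 3 [0.0069 0.0075 0.0075]
0.564 1 [0.0067 0.0067 0.0067]
0.568 1 [0.0063 0.0063 0.0063]
```

```bash
cat > plan.py <<'E'
from h import *
import sys
# usage: plan.py x y z yaw tilt n grip : TCP target; tool x at yaw; tilt = top back toward -x (tool z leans outwards)
def pose(yaw,tilt): 
    R0=R.from_euler('z',yaw,degrees=True)*R.from_quat([1,0,0,0])
    return R0*R.from_euler('y',tilt,degrees=True)   # checked: tool z -> (sin t,0,-cos t)
def rows(p,Rt,n,g=0):
    s=env.observe();R0=R.from_quat(s['tool_rot']);p0=s['tool_pos'];q=(R0.inv()*Rt).as_rotvec()
    print('from',p0,'rot deg',np.degrees(q),'f',s['wrist_force'],'t',s['time_s'],'open',s['opening'],'q5,6',s['joint_positions'][4:])
    for i in range(n):
        Ri=R0*R.from_rotvec(q*i/n)
        print(np.round(np.r_[Ri.inv().apply((p-p0)/n)*100,np.degrees(q)/n,g],2).tolist())
if __name__=='__main__':
    a=list(map(float,sys.argv[1:]));rows(np.array(a[:3]),pose(a[3],a[4]),int(a[5]),a[6] if len(a)>6 else 0)
E
python3 plan.py .49 .163 .31 3.5 0 13 145
python3 -c "
from plan import *
print(pose(0,40).as_matrix()); print(np.array(env.calibration('wrist')['hand_eye']));print(env.calibration('wrist')['fx'])"
```

```text
from [0.1897 0.5692 0.2186] rot deg [-0.0002 -0.0006 68.0612] f [0.1934 0.0531 0.7464] t 1.1 open 0.9967383375476465 q5,6 [ 1.523  -0.0854]
[-2.23, 3.18, -0.7, -0.0, -0.0, 5.24, 145.0]
[-1.93, 3.37, -0.7, -0.0, -0.0, 5.24, 145.0]
[-1.62, 3.53, -0.7, -0.0, -0.0, 5.24, 145.0]
[-1.29, 3.67, -0.7, -0.0, -0.0, 5.24, 145.0]
[-0.95, 3.77, -0.7, -0.0, -0.0, 5.24, 145.0]
[-0.6, 3.84, -0.7, -0.0, -0.0, 5.24, 145.0]
[-0.25, 3.88, -0.7, -0.0, -0.0, 5.24, 145.0]
[0.11, 3.88, -0.7, -0.0, -0.0, 5.24, 145.0]
[0.46, 3.86, -0.7, -0.0, -0.0, 5.24, 145.0]
[0.81, 3.8, -0.7, -0.0, -0.0, 5.24, 145.0]
[1.15, 3.71, -0.7, -0.0, -0.0, 5.24, 145.0]
[1.49, 3.59, -0.7, -0.0, -0.0, 5.24, 145.0]
[1.81, 3.44, -0.7, -0.0, -0.0, 5.24, 145.0]
[[ 0.766   0.      0.6428]
 [ 0.     -1.      0.    ]
 [ 0.6428  0.     -0.766 ]]
[[ 1.     -0.0004  0.0003  0.0005]
 [ 0.0003  0.9693  0.2458 -0.0684]
 [-0.0004 -0.2458  0.9693 -0.1662]
 [ 0.      0.      0.      1.    ]]
412.77082115414197
```

```bash
python3 -c "
from plan import *
rows(np.array([.53,.27,.29]),R.from_euler('x',-35,degrees=True)*pose(4,0),12,145); print((R.from_euler('x',-35,degrees=True)*pose(4,0)).as_matrix())"
```

```text
from [0.1897 0.5692 0.2186] rot deg [-29.288  -22.7026  65.3465] f [0.1934 0.0531 0.7464] t 1.1 open 0.9967383375476465 q5,6 [ 1.523  -0.0854]
[-1.47, 3.48, -0.59, -2.44, -1.89, 5.45, 145.0]
[-1.15, 3.62, -0.4, -2.44, -1.89, 5.45, 145.0]
[-0.81, 3.73, -0.21, -2.44, -1.89, 5.45, 145.0]
[-0.45, 3.8, -0.03, -2.44, -1.89, 5.45, 145.0]
[-0.09, 3.82, 0.14, -2.44, -1.89, 5.45, 145.0]
[0.28, 3.8, 0.3, -2.44, -1.89, 5.45, 145.0]
[0.65, 3.74, 0.45, -2.44, -1.89, 5.45, 145.0]
[1.02, 3.64, 0.58, -2.44, -1.89, 5.45, 145.0]
[1.38, 3.5, 0.69, -2.44, -1.89, 5.45, 145.0]
[1.73, 3.32, 0.78, -2.44, -1.89, 5.45, 145.0]
[2.06, 3.1, 0.86, -2.44, -1.89, 5.45, 145.0]
[2.37, 2.85, 0.91, -2.44, -1.89, 5.45, 145.0]
[[ 0.9976  0.0698  0.    ]
 [ 0.0571 -0.8172 -0.5736]
 [-0.04    0.5722 -0.8192]]
```

>>> arm_command:
  rows:
    - [-1.5,3.5,-0.6,-2.4,-1.9,5.4,145]
    - [-1.1,3.6,-0.4,-2.4,-1.9,5.4,145]
    - [-0.8,3.7,-0.2,-2.4,-1.9,5.4,145]
    - [-0.5,3.8,0,-2.4,-1.9,5.4,145]
    - [-0.1,3.8,0.1,-2.4,-1.9,5.4,145]

```text
time_s: 1.6
tool_pos: [0.332, 0.4438, 0.2487]
tool_rot: [0.918, 0.373, -0.006, 0.133]
wrist_force: [1.3, 0.2, 0.0]
opening: 0.619
```

>>> arm_command:
  rows:
    - [0.3,3.8,0.3,-2.4,-1.9,5.4,145]
    - [0.6,3.7,0.4,-2.4,-1.9,5.4,145]
    - [1.0,3.6,0.6,-2.4,-1.9,5.4,145]
    - [1.4,3.5,0.7,-2.4,-1.9,5.4,145]
    - [1.7,3.3,0.8,-2.4,-1.9,5.4,145]

```text
time_s: 2.1
tool_pos: [0.4736, 0.3203, 0.277]
tool_rot: [0.957, 0.135, -0.011, 0.255]
wrist_force: [0.4, 0.7, -0.1]
opening: 0.431
```

>>> arm_command:
  rows:
    - [2.1,3.1,0.9,-2.4,-1.9,5.4,145]
    - [2.4,2.8,0.9,-2.4,-1.9,5.4,145]
    - [0,0,0,0,0,0,145]
    - [0,0,0,0,0,0,145]

```text
time_s: 2.5
tool_pos: [0.5307, 0.2716, 0.2863]
tool_rot: [0.954, 0.038, -0.014, 0.298]
wrist_force: [-0.7, 0.2, 0.4]
opening: 0.432
```

```bash
cat > w.py <<'E'
from h import *
import sys,pickle
n=sys.argv[1]
C=cam('wrist');p,d=env.read_camera('wrist');pickle.dump((p,d,C),open(f'{n}.pkl','wb'))
cv2.imwrite(f'pics/{n}.png',p[:,:,::-1]);s=env.observe()
print(s['time_s'],s['tool_pos'],s['wrist_force'],s['opening'])
for t in sys.argv[2:]:
    for k in env.landmark_of(t,'wrist')[:3]: print(t,round(k['score'],2),np.round(k['location']),at(k['location'],d,C))
E
python3 w.py w1 pivot level_bend board_slot board_mid stand
```

```text
2.55 [0.5302 0.2723 0.2868] [-0.0193 -0.1192  0.3902] 0.43041872752602944
pivot 0.97 [250. 265.] [0.4791 0.1692 0.1999]
level_bend 0.83 [356. 270.] [0.5597 0.1719 0.199 ]
board_slot 0.87 [268. 264.] [0.4952 0.1866 0.2105]
stand 0.77 [236. 126.] [0.4373 0.1717 0.0277]
```

View pics/w1.png

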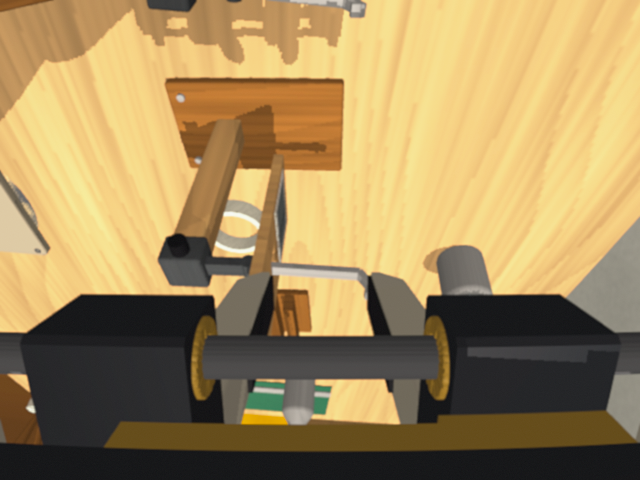

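The wrist view (image upside down, up is toward the bottom of the frame) shows the post and clamp at (185,260). The board is edge-on at (270,220), and the hook runs from (250,265) to a bend near (350,268), with its tip near (367,285).

```bash
python3 - <<'E'
from h import *
import pickle
p,d,C=pickle.load(open('w1.pkl','rb'))
P,u,v=cloud(d,C)
ux=np.array([np.cos(np.radians(4.6)),np.sin(np.radians(4.6)),0]);O=np.array([.475,.161,0])
s=(P-O)@ux; t=(P-O)@np.array([-ux[1],ux[0],0])
m=(abs(t)<.02)&(s>.024)&(s<.115)&(P[:,2]>.17)&(P[:,2]<.235)
b=np.round(s[m]/.004);q=P[m]
for k in np.unique(b):
    w=b==k; print(round(k*4),w.sum(),np.percentile(q[w][:,2],[3,25,50,75,97]),np.median(t[m][w]))
# board points
m=(abs(t)<.06)&(s>-.0)&(s<.03)&(P[:,2]>.205)
print('board top',np.percentile(P[m][:,2],[50,97,99]),np.percentile(s[m],[3,50,97]),np.percentile(t[m],[2,98]))
for z in [.12,.14,.16,.18,.215,.23,.24]:
    m=(abs(t)<.06)&(s>-.02)&(s<.045)&(abs(P[:,2]-z)<.005);print(z,m.sum(),np.percentile(s[m],[3,50,97]),np.percentile(t[m],[3,50,97]))
E
```

```text
24 34 [0.1933 0.1966 0.1982 0.1987 0.1991] 0.003163055565254165
28 66 [0.194  0.1967 0.1984 0.1988 0.1994] 0.0032522043856380673
32 68 [0.1943 0.1969 0.1985 0.1989 0.1996] 0.0028929466400152296
36 69 [0.1941 0.197  0.1986 0.1991 0.1996] 0.003242905259498873
40 67 [0.1947 0.1975 0.1989 0.1993 0.1997] 0.0033143346144600717
44 64 [0.1947 0.1973 0.1989 0.1993 0.1999] 0.0025466888701636634
48 66 [0.1945 0.197  0.1992 0.1996 0.2   ] 0.003168172324800618
52 70 [0.1952 0.1974 0.1991 0.1996 0.2003] 0.0029358449583611994
56 72 [0.1952 0.1982 0.1995 0.1999 0.2006] 0.003106412880890655
60 65 [0.1953 0.1976 0.1996 0.2    0.2006] 0.0033618938164207642
64 64 [0.196  0.1984 0.1999 0.2003 0.2006] 0.0028555783984272
68 70 [0.1956 0.1981 0.1998 0.2003 0.2008] 0.0035349358457108285
72 72 [0.1957 0.1986 0.2001 0.2006 0.2013] 0.0027740836699974413
76 65 [0.1959 0.1994 0.2002 0.2007 0.2013] 0.002498786771501838
80 65 [0.1964 0.1988 0.2003 0.201  0.2014] 0.003291407299520073
84 74 [0.1964 0.1984 0.2005 0.2011 0.2016] 0.0035107774107169913
88 84 [0.1976 0.2007 0.2024 0.2037 0.2066] 0.0026016490047887485
92 104 [0.2003 0.2054 0.2085 0.2163 0.2192] 0.003584183037813999
board top [0.2171 0.2318 0.2351] [0.0147 0.0199 0.0224] [-0.0374  0.0417]
0.12 172 [0.0153 0.0218 0.0231] [-0.031   0.0356  0.0412]
0.14 214 [0.0154 0.022  0.0231] [-0.0298  0.0323  0.041 ]
0.16 256 [0.0155 0.0218 0.0229] [-0.0299  0.0308  0.0412]
0.18 270 [0.0151 0.0209 0.0225] [-0.0355  0.031   0.0412]
0.215 210 [0.0148 0.0201 0.0224] [-0.0355  0.0404  0.0415]
0.23 116 [0.0145 0.0189 0.0223] [-0.037   0.0406  0.0416]
0.24 7 [0.0199 0.02   0.0202] [-0.0305 -0.0282 -0.025 ]
```

```bash
cat > path.py <<'E'
import numpy as np, heapq, sys
sl=.038; lean=np.radians(float(sys.argv[1]) if len(sys.argv)>1 else 25)
rot=lambda a:np.array([np.cos(a),np.sin(a)])
def strip(a,b,w,n):  # outline points of a box about a-b, half width w
    d=(b-a)/np.linalg.norm(b-a);nn=np.array([-d[1],d[0]]);k=np.linspace(0,1,n)[:,None]
    e=np.linspace(-w,w,7)[:,None]
    return np.vstack([a+k*(b-a)+w*nn,a+k*(b-a)-w*nn,a+e*nn,b+e*nn])
A=np.zeros(2);B=85*rot(sl);t=rot(sl+np.radians(50));n=np.array([-t[1],t[0]]);E=B+22*t
bd=np.cos(lean)*n-np.sin(lean)*t
b0=E+2.5*n-2*t
H=np.vstack([strip(A,B,2.5,60),strip(B,E,2.5,25),strip(b0-1.5*bd,b0+5.5*bd/np.cos(lean),2,8),
  6*np.array([rot(a) for a in np.linspace(0,2*np.pi,24)]), np.c_[np.linspace(-74,-26,30),np.full(30,12.)],np.c_[np.linspace(-26,0,15),np.full(15,4.)]])
G=24 # TCP above slot centre
def box(p,x0,x1,z0,z1):
    dx=np.maximum(x0-p[...,0],p[...,0]-x1);dz=np.maximum(z0-p[...,1],p[...,1]-z1)
    return np.hypot(np.maximum(dx,0),np.maximum(dz,0))+np.minimum(np.maximum(dx,dz),0)
def clear(x,z,th):  # slot centre x,z from pivot (mm), th tilt back (rad)
    d=H-np.array([x,z]);c,s=np.cos(th),np.sin(th)
    p=np.stack([d[:,0]*c+d[:,1]*s,-d[:,0]*s+d[:,1]*c],-1)   # board frame: x outward normal, z up (up=(-s,c))
    f=lambda z0,z1:np.hypot(p[:,0],np.maximum(np.maximum(min(z0,z1)-p[:,1],p[:,1]-max(z0,z1)),0))-4
    m=min(f(10.5,55).min(),f(-10.5,-81).min())
    g=min(box(p,-22,-4,G,140).min(),box(p,4,22,G,140).min(),box(p,-94,94,G+84,250).min())
    return min(m,g-1)
if __name__=='__main__':
    xs=np.arange(15,133,1.5);zs=np.arange(-8,46,1.);ts=np.radians(np.arange(0,53,2.5))
    cl=np.array([[[clear(x,z,a) for a in ts] for z in zs] for x in xs])
    i0=(2,int(np.argmin(abs(zs-(1.5)))),0);print('start clear',cl[i0]) 
    D={i0:0};pr={};h=[(0,i0)];goal=None
    while h:
        d,k=heapq.heappop(h)
        if d>D[k]: continue
        if xs[k[0]]>=125 : goal=k;break
        for dx in(-1,0,1):
            for dz in(-1,0,1):
                for da in(-1,0,1):
                    q=(k[0]+dx,k[1]+dz,k[2]+da)
                    if q==k or min(q)<0 or any(q[i]>=cl.shape[i] for i in range(3)): continue
                    c=cl[q]
                    if c<.3: continue
                    e=d+(np.sqrt(2.25*dx*dx+dz*dz+2.*da*da))*(1+ (4/min(c,5))**4)
                    if e<D.get(q,1e9): D[q]=e;pr[q]=k;heapq.heappush(h,(e,q))
    L=[]
    while goal in pr: L.append(goal);goal=pr[goal]
    L=L[::-1];print('min',min(cl[k] for k in L),len(L))
    for k in L[::3]: print(round(xs[k[0]],1),zs[k[1]],round(np.degrees(ts[k[2]]),1),'cl',round(cl[k],2))
E
python3 path.py 25; python3 path.py 45 | sed -n 2p;python3 path.py 5 | sed -n 2p
python3 plan.py .4925 .163 .27 3.5 0 6 145
```

```text
start clear 3.6844124098104416
min 0.5388360977072066 83
19.5 1.0 0.0 cl 3.74
24.0 1.0 0.0 cl 3.93
28.5 1.0 2.5 cl 3.92
33.0 1.0 2.5 cl 3.75
37.5 1.0 2.5 cl 3.57
42.0 2.0 2.5 cl 3.6
46.5 2.0 2.5 cl 3.78
51.0 2.0 2.5 cl 3.97
55.5 2.0 2.5 cl 3.92
60.0 2.0 2.5 cl 3.74
64.5 2.0 2.5 cl 3.56
69.0 3.0 5.0 cl 3.62
73.5 3.0 10.0 cl 3.7
78.0 3.0 17.5 cl 3.59
82.5 3.0 25.0 cl 3.07
85.5 4.0 32.5 cl 3.32
88.5 7.0 40.0 cl 3.26
90.0 10.0 45.0 cl 2.78
90.0 13.0 47.5 cl 1.97
91.5 16.0 47.5 cl 1.33
93.0 19.0 45.0 cl 0.63
97.5 22.0 40.0 cl 2.18
102.0 24.0 37.5 cl 4.68
106.5 24.0 37.5 cl 6.58
111.0 24.0 37.5 cl 8.61
115.5 24.0 37.5 cl 7.44
120.0 24.0 37.5 cl 5.07
124.5 24.0 37.5 cl 5.25
min 0.6544467945339827 83
from [0.5297 0.2729 0.2877] rot deg [34.5921  2.5683  1.1614] f [-0.1903  0.209  -1.0093] t 2.8 open 0.4318079909924864 q5,6 [1.9518 0.4874]
[-0.73, 1.28, 1.29, 5.77, 0.43, 0.19, 145.0]
[-0.73, 1.41, 1.14, 5.77, 0.43, 0.19, 145.0]
[-0.73, 1.52, 0.99, 5.77, 0.43, 0.19, 145.0]
[-0.74, 1.61, 0.83, 5.77, 0.43, 0.19, 145.0]
[-0.74, 1.69, 0.66, 5.77, 0.43, 0.19, 145.0]
[-0.73, 1.75, 0.48, 5.77, 0.43, 0.19, 145.0]Traceback (most recent call last):
  File "path.py", line 44, in <module>
    L=L[::-1];print('min',min(cl[k] for k in L),len(L))
                          ~~~^^^^^^^^^^^^^^^^^^
ValueError: min() iterable argument is empty
```

>>> arm_command:
  rows:
    - [1.8,0,1.5,0,0,0,145]
    - [1.7,0,1.5,0,0,0,145]
    - [0,0,0,0,0,0,145]
    - [0,0,0,0,0,0,145]

```text
time_s: 3.2
tool_pos: [0.5654, 0.2562, 0.2592]
tool_rot: [0.953, 0.038, -0.015, 0.299]
wrist_force: [-0.2, 0.6, -0.4]
opening: 0.429
```

```bash
python3 w.py w2; python3 - <<'E'
from h import *
import pickle
p,d,C=pickle.load(open('w2.pkl','rb'))
P,u,v=cloud(d,C)
ux=np.array([np.cos(np.radians(4.6)),np.sin(np.radians(4.6)),0]);O=np.array([.475,.161,0])
s=((P-O)@ux)*1e3; t=((P-O)@np.array([-ux[1],ux[0],0]))*1e3; z=P[:,2]*1e3
m=(abs(t-2)<14)&(s>26)&(s<112)&(z>175)&(z<235)
print(u[m].min(),u[m].max(),v[m].min(),v[m].max())
up=m&(s<80)
b=np.round(s[up]/8)
X=[];Z=[]
for k in np.unique(b):
    w=z[up][b==k];h=np.percentile(w,90);X.append(k*8);Z.append(h)
print('upper face fit',np.polyfit(X,Z,1),np.round(Z,1))
S=6;u0,u1,v0,v1=u[m].min()-8,u[m].max()+12,v[m].min()-8,v[m].max()+12
c=p[v0:v1,u0:u1,::-1];k=780/c.shape[1];c=cv2.resize(c,None,fx=k,fy=k,interpolation=cv2.INTER_CUBIC)[::-1,::-1]
g=np.full((360,780,3),255,np.uint8)  # side view of cloud s 70..109, z 190..225, 10px/mm -> 
for a,bz,tt in zip(s[m],z[m],t[m]):
    if a>70: cv2.circle(g,(int((a-70)*18),int(350-(bz-193)*11.5)),2,(0,0,255) if tt>2 else (255,0,0),-1)
for q in range(0,40,5): cv2.putText(g,str(70+q),(q*18,358),0,.4,(0,0,0));
for q in range(195,224,5): cv2.putText(g,str(q),(0,int(350-(q-193)*11.5)),0,.4,(0,0,0))
c=c[:240];cv2.imwrite('pics/w2c.png',np.vstack([c if c.shape[1]==780 else cv2.resize(c,(780,c.shape[0])),g]))
E
```

```text
3.25 [0.5653 0.2567 0.2601] [-0.692   0.2323 -0.0375] 0.4324126504774409
224 334 276 317
upper face fit [  0.057  196.3505] [199.2 199.  195.3 200.5 200.9 201. ]
```

View pics/w2c.png

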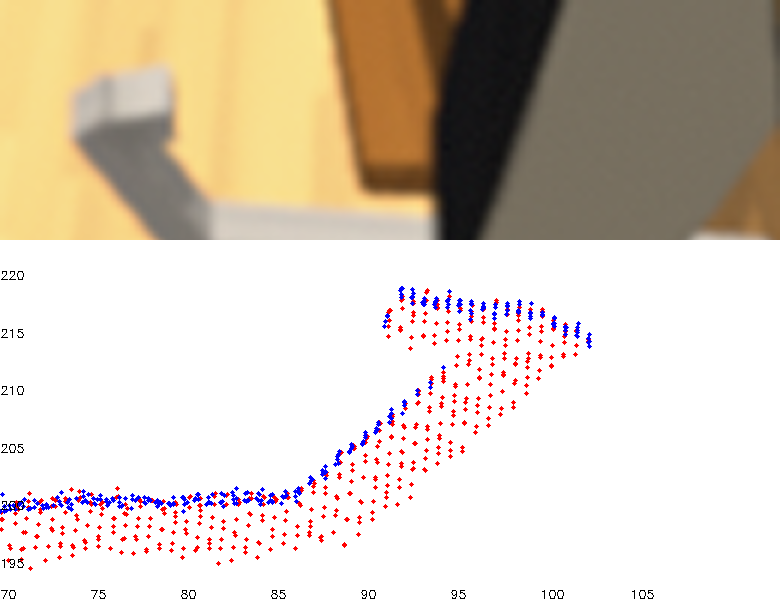

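The side profile is clear. The upper face is at z≈0.2005, with the bend at s≈87 and the barb tip near (s 92, z 0.219), leaning back about 20°; the slope is about +0.04 rad. Next I'm going over the board.

```bash
python3 plan.py .4925 .164 .275 4.6 0 5 145; python3 path.py 20 | sed -n '1,2p;14,40p'
```

```text
from [0.5653 0.2567 0.2601] rot deg [34.6384  3.0446 -0.03  ] f [-0.692   0.2323 -0.0375] t 3.25 open 0.4324126504774409 q5,6 [1.904  0.4608]
[-1.58, 1.57, 0.82, 6.93, 0.61, -0.01, 145.0]
[-1.59, 1.66, 0.61, 6.93, 0.61, -0.01, 145.0]
[-1.6, 1.72, 0.39, 6.93, 0.61, -0.01, 145.0]
[-1.6, 1.75, 0.16, 6.93, 0.61, -0.01, 145.0]
[-1.6, 1.75, -0.07, 6.93, 0.61, -0.01, 145.0]
start clear 3.6844124098104416
min 0.554829893464297 84
69.0 3.0 5.0 cl 3.62
73.5 3.0 10.0 cl 3.7
78.0 3.0 17.5 cl 3.59
82.5 3.0 25.0 cl 3.07
85.5 4.0 32.5 cl 3.32
88.5 7.0 40.0 cl 3.26
90.0 10.0 45.0 cl 3.14
90.0 13.0 47.5 cl 1.97
91.5 16.0 47.5 cl 1.33
93.0 19.0 50.0 cl 0.71
96.0 22.0 47.5 cl 1.2
100.5 25.0 47.5 cl 3.92
105.0 26.0 47.5 cl 6.56
109.5 26.0 47.5 cl 7.96
114.0 26.0 47.5 cl 6.68
118.5 29.0 47.5 cl 5.42
123.0 30.0 47.5 cl 4.74
```

>>> arm_command:
  rows:
    - [-1.6,1.6,0.6,6.9,0.6,0,145]
    - [-1.6,1.7,0.5,6.9,0.6,0,145]
    - [-1.6,1.7,0.3,6.9,0.6,0,145]
    - [-1.6,1.7,0.1,6.9,0.6,0,145]
    - [-1.6,1.8,-0.1,6.9,0.6,0,145]

```text
time_s: 3.75
tool_pos: [0.4921, 0.1665, 0.2823]
tool_rot: [0.999, 0.041, 0.003, -0.002]
wrist_force: [-0.2, -1.1, 0.2]
opening: 0.431
```

>>> arm_command:
  rows:
    - [0,0,0,0,0,0,145]
    - [0,0,0,0,0,0,145]

```text
time_s: 3.95
tool_pos: [0.4925, 0.1651, 0.2816]
tool_rot: [0.999, 0.039, 0.001, 0.001]
wrist_force: [0.6, 0.4, 0.7]
opening: 0.436
```

```bash
python3 w.py w3 board_mid; python3 plan.py .4925 .164 .2157 4.6 0 4 145; python3 - <<'E'
from h import *
import pickle
p,d,C=pickle.load(open('w3.pkl','rb'));P,u,v=cloud(d,C)
m=(abs(P[:,0]-.49)<.03)&(abs(P[:,1]-.163)<.06)&(P[:,2]>.236)&(P[:,2]<.256)
q=P[m];print(m.sum(),cv2.minAreaRect(q[:,:2].astype(np.float32)),np.percentile(q[:,2],[5,50,95]))
E
```

```text
4.0 [0.4926 0.1662 0.2811] [ 0.985  -0.5015  0.8218] 0.4305489005676077
from [0.4925 0.167  0.2807] rot deg [ 0.1536 -0.0579  0.0668] f [-0.4496  1.1135 -0.3788] t 4.05 open 0.43298245152784415 q5,6 [1.6325 0.1487]
[-0.01, 0.07, 1.62, 0.04, -0.01, 0.02, 145.0]
[-0.01, 0.07, 1.62, 0.04, -0.01, 0.02, 145.0]
[-0.01, 0.07, 1.62, 0.04, -0.01, 0.02, 145.0]
[-0.01, 0.07, 1.62, 0.04, -0.01, 0.02, 145.0]
2257 ((0.49192094802856445, 0.1648026406764984), (0.008045683614909649, 0.07731130719184875), 2.8788626194000244) [0.2454 0.2465 0.2476]
```

View pics/w3.png

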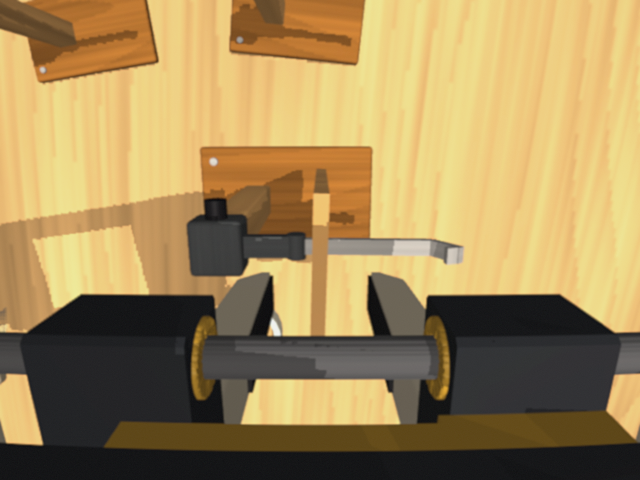

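The wrist picture shows the board edge-on and centred between the fingers at (320,270). The hook runs right to its tip at (455,255) and the clamp is at (215,245). Now I descend and close gently.

>>> arm_command:
  rows:
    - [0,0.1,2.5,0,0,0,145]
    - [0,0,2.0,0,0,0,145]
    - [0,0,1.5,0,0,0,145]
    - [0,0,0.5,0,0,0,145]
    - [0,0,0,0,0,0,145]

```text
time_s: 4.55
tool_pos: [0.4919, 0.1659, 0.2144]
tool_rot: [0.999, 0.041, -0.001, 0.001]
wrist_force: [-0.5, 0.2, 0.8]
opening: 0.431
```

>>> arm_command:
  rows:
    - [0,0,0,0,0,0,190]
    - [0,0,0,0,0,0,210]
    - [0,0,0,0,0,0,225]
    - [0,0,0,0,0,0,240]
    - [0,0,0,0,0,0,255]
  squeeze: 12

```text
time_s: 5.05
tool_pos: [0.4925, 0.165, 0.2158]
tool_rot: [0.999, 0.04, 0.001, 0.001]
wrist_force: [0.5, -0.4, 1.0]
opening: 0.084
```

>>> arm_command:
  rows:
    - [0,0,0,0,0,0,255]
    - [0,0,0,0,0,0,255]
    - [0,0,0,0,0,0,255]
    - [0,0,0,0,0,0,255]

```text
time_s: 5.45
tool_pos: [0.4925, 0.1651, 0.2156]
tool_rot: [0.999, 0.04, 0.001, 0.001]
wrist_force: [-0.3, -1.2, 1.8]
opening: 0.084
```

```bash
cat > wp.py <<'E'
import sys;sys.argv=[sys.argv[0]]+sys.argv[1:]
import path as P, numpy as np
# args: "x,z,th" ... with optional ,n rows ; first is the present state
W=[list(map(float,a.split(','))) for a in sys.argv[2:]]
tcp=lambda w:np.array([w[0],w[1]])+P.G*np.array([-np.sin(np.radians(w[2])),np.cos(np.radians(w[2]))])
for a,b in zip(W,W[1:]):
    n=int(b[3]);a=np.array(a[:3]);b=np.array(b[:3])
    print(b,'minclear',round(min(P.clear(*(w:=a+(b-a)*k)[:2],np.radians(w[2])) for k in np.linspace(0,1,13)),2))
    for i in range(n):
        w0=a+(b-a)*i/n;w1=a+(b-a)*(i+1)/n;d=tcp(w1)-tcp(w0);t=np.radians(w0[2])
        ex=np.array([np.cos(t),np.sin(t)]);ez=np.array([np.sin(t),-np.cos(t)])
        print('  ',np.round([d@ex/10,0,d@ez/10,0,(b[2]-a[2])/n,0,255],2).tolist())
E
python3 wp.py 20 15.4,-3.3,0 15.4,1,0,1 66,2.5,2.5,8 78,3,17.5,3 85.5,4,32.5,3 90,10,45,3 91.5,16,48,2 93,19,49,2 96,22,48,2 100.5,25,48,2 114,28,48,3
```

```text
[15.4  1.   0. ] minclear 0.11
   [0.0, 0.0, -0.43, 0.0, 0.0, 0.0, 255.0]
[66.   2.5  2.5] minclear 3.6
   [0.62, 0.0, -0.02, 0.0, 0.31, 0.0, 255.0]
   [0.62, 0.0, -0.02, 0.0, 0.31, 0.0, 255.0]
   [0.62, 0.0, -0.01, 0.0, 0.31, 0.0, 255.0]
   [0.62, 0.0, -0.01, 0.0, 0.31, 0.0, 255.0]
   [0.62, 0.0, -0.0, 0.0, 0.31, 0.0, 255.0]
   [0.62, 0.0, -0.0, 0.0, 0.31, 0.0, 255.0]
   [0.62, 0.0, 0.0, 0.0, 0.31, 0.0, 255.0]
   [0.62, 0.0, 0.01, 0.0, 0.31, 0.0, 255.0]
[78.   3.  17.5] minclear 3.59
   [0.19, 0.0, 0.01, 0.0, 5.0, 0.0, 255.0]
   [0.19, 0.0, 0.04, 0.0, 5.0, 0.0, 255.0]
   [0.18, 0.0, 0.08, 0.0, 5.0, 0.0, 255.0]
[85.5  4.  32.5] minclear 2.85
   [0.04, 0.0, 0.05, 0.0, 5.0, 0.0, 255.0]
   [0.03, 0.0, 0.07, 0.0, 5.0, 0.0, 255.0]
   [0.03, 0.0, 0.1, 0.0, 5.0, 0.0, 255.0]
[90. 10. 45.] minclear 3.14
   [0.06, 0.0, -0.08, 0.0, 4.17, 0.0, 255.0]
   [0.07, 0.0, -0.06, 0.0, 4.17, 0.0, 255.0]
   [0.07, 0.0, -0.05, 0.0, 4.17, 0.0, 255.0]
[91.5 16.  48. ] minclear 1.34
   [0.2, 0.0, -0.16, 0.0, 1.5, 0.0, 255.0]
   [0.21, 0.0, -0.15, 0.0, 1.5, 0.0, 255.0]
[93. 19. 49.] minclear 0.69
   [0.14, 0.0, -0.04, 0.0, 0.5, 0.0, 255.0]
   [0.14, 0.0, -0.04, 0.0, 0.5, 0.0, 255.0]
[96. 22. 48.] minclear 0.69
   [0.23, 0.0, 0.01, 0.0, -0.5, 0.0, 255.0]
   [0.23, 0.0, 0.01, 0.0, -0.5, 0.0, 255.0]
[100.5  25.   48. ] minclear 1.2
   [0.26, 0.0, 0.07, 0.0, 0.0, 0.0, 255.0]
   [0.26, 0.0, 0.07, 0.0, 0.0, 0.0, 255.0]
[114.  28.  48.] minclear 3.97
   [0.38, 0.0, 0.27, 0.0, 0.0, 0.0, 255.0]
   [0.38, 0.0, 0.27, 0.0, 0.0, 0.0, 255.0]
   [0.38, 0.0, 0.27, 0.0, 0.0, 0.0, 255.0]
```

>>> arm_command:
  rows:
    - [0,0,-0.2,0,0,0,255]
    - [0,0,-0.2,0,0,0,255]
    - [0,0,0,0,0,0,255]

```text
time_s: 5.75
tool_pos: [0.4923, 0.1652, 0.2195]
tool_rot: [0.999, 0.04, 0.0, 0.001]
wrist_force: [1.1, -0.5, -0.0]
opening: 0.085
```

>>> arm_command:
  rows:
    - [0.6,0,0,0,0.3,0,255]
    - [0.6,0,-0.1,0,0.3,0,255]
    - [0.6,0,0,0,0.3,0,255]
    - [0.6,0,0,0,0.3,0,255]
    - [0.6,0,0,0,0.3,0,255]

```text
time_s: 6.25
tool_pos: [0.5228, 0.1676, 0.2206]
tool_rot: [0.999, 0.04, 0.014, 0.0]
wrist_force: [0.1, -0.1, -0.0]
opening: 0.085
```

>>> arm_command:
  rows:
    - [0.6,0,0,0,0.3,0,255]
    - [0.7,0,0,0,0.3,0,255]
    - [0.7,0,0,0,0.4,0,255]
    - [0,0,0,0,0,0,255]
    - [0,0,0,0,0,0,255]

```text
time_s: 6.75
tool_pos: [0.5422, 0.1692, 0.2213]
tool_rot: [0.999, 0.04, 0.022, 0.0]
wrist_force: [-0.3, 0.3, -1.2]
opening: 0.085
```

```bash
cat > st.py <<'E'
from h import *
import time
s=[];f=[]
for _ in range(1):
    o=env.observe();p=o['tool_pos'];Rm=R.from_quat(o['tool_rot']).as_matrix()
ux=np.array([np.cos(np.radians(4.6)),np.sin(np.radians(4.6)),0]);O=np.array([.475,.161,0])
th=np.degrees(np.arctan2(Rm[:,2]@ux,-Rm[2,2]))
S=((p-O)@ux)*1e3;Z=p[2]*1e3-194.9
print('t',o['time_s'],'slot x,z,th',S-2.4+24*np.sin(np.radians(th)),Z-24*np.cos(np.radians(th)),th,'F',o['wrist_force'],'F tool',Rm.T@o['wrist_force'],'open',o['opening'],'lat',((p-O)@[-ux[1],ux[0],0])*1e3)
E
python3 st.py
```

```text
t 6.75 slot x,z,th 66.31382511730719 2.401895662693377 2.5204016649340937 F [-0.2955  0.311  -1.1956] F tool [-0.3218 -0.3359  1.182 ] open 0.08501833925540057 lat 2.7535710991018134
```

>>> arm_command:
  rows:
    - [0.2,0,0,0,5,0,255]
    - [0.2,0,0.05,0,5,0,255]
    - [0.2,0,0.1,0,5,0,255]
    - [0,0,0,0,0,0,255]

```text
time_s: 7.15
tool_pos: [0.546, 0.1696, 0.2189]
tool_rot: [0.988, 0.04, 0.152, -0.005]
wrist_force: [-0.4, -0.3, -1.8]
opening: 0.082
```

>>> arm_command:
  rows:
    - [0.04,0,0.05,0,5,0,255]
    - [0.03,0,0.05,0,5,0,255]
    - [0.03,0,0.1,0,5,0,255]
    - [0,0,0,0,0,0,255]
    - [0,0,0,0,0,0,255]

```text
time_s: 7.65
tool_pos: [0.55, 0.1699, 0.2199]
tool_rot: [0.96, 0.039, 0.279, -0.01]
wrist_force: [-0.3, -0.7, -0.5]
opening: 0.087
```

```bash
python3 st.py
```

```text
t 7.65 slot x,z,th 85.96846264780986 4.716038272574512 32.40081874140471 F [-0.2956 -0.6574 -0.5378] F tool [-0.5822  0.6305  0.2687] open 0.08650695761081369 lat 2.811875202099562
```

>>> arm_command:
  rows:
    - [0.06,0,-0.05,0,4.2,0,255]
    - [0.07,0,-0.05,0,4.2,0,255]
    - [0.07,0,-0.05,0,4.1,0,255]
    - [0,0,0,0,0,0,255]
    - [0,0,0,0,0,0,255]

```text
time_s: 8.15
tool_pos: [0.5514, 0.1699, 0.2229]
tool_rot: [0.923, 0.037, 0.382, -0.015]
wrist_force: [-0.1, 0.2, -1.4]
opening: 0.085
```

```bash
python3 st.py; python3 wp.py 20 90,10,45 91.5,16,48,2 | head -4; python3 w.py w4
```

```text
t 8.15 slot x,z,th 91.4197444972292 10.994614577270877 44.93413346275375 F [-0.0756  0.1555 -1.3574] F tool [-1.003  -0.1634  0.9163] open 0.08515044922306439 lat 2.7469142710346515
[91.5 16.  48. ] minclear 1.34
   [0.2, 0.0, -0.16, 0.0, 1.5, 0.0, 255.0]
   [0.21, 0.0, -0.15, 0.0, 1.5, 0.0, 255.0]
8.2 [0.5518 0.1699 0.2235] [-0.5289  0.7062 -0.6803] 0.08301370681507748
```

View pics/w4.png

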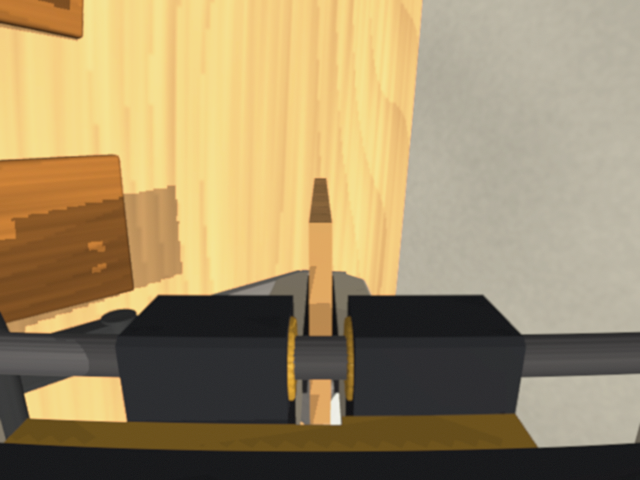

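No contact so far; the view shows the board held edge-on between the pads at (320,260), with the hook hidden behind the finger. I'll average readings now, because the clearances get tight.

```bash
cat > st.py <<'E'
from h import *
import sys
N=int(sys.argv[1]) if len(sys.argv)>1 else 6
ux=np.array([np.cos(np.radians(4.6)),np.sin(np.radians(4.6)),0]);O=np.array([.475,.161,0]);L=[]
for i in range(N):
    if i: env.read_camera('wrist')
    o=env.observe();p=o['tool_pos'];Rm=R.from_quat(o['tool_rot']).as_matrix()
    th=np.degrees(np.arctan2(Rm[:,2]@ux,-Rm[2,2]))
    x=(p-O)@ux*1e3-2.4+24*np.sin(np.radians(th));z=p[2]*1e3-194.9-24*np.cos(np.radians(th))
    L.append(np.r_[x,z,th,o['wrist_force'],Rm.T@o['wrist_force']])
m=np.mean(L,0);q=m[:2]-[84.9,3.2];a=np.radians(52.2)
print('t',o['time_s'],'slot x,z,th',m[:3],'sd',np.std(L,0)[:3],'F',m[3:6],'Ftool',m[6:],'along,perp',q@[np.cos(a),np.sin(a)],q@[-np.sin(a),np.cos(a)],'q5',o['joint_positions'][4])
import path as P
print('model clear',P.clear(m[0],m[1],np.radians(m[2])))
E
python3 st.py
```

```text
t 8.45 slot x,z,th [91.766  11.2239 45.0244] sd [0.1968 0.4279 0.0148] F [-0.0943  0.0353 -1.1131] Ftool [-0.8519 -0.0444  0.7222] along,perp 10.548337467956467 -0.5072980611112904 q5 0.7093789693652751
model clear 0.7151296293746574
```

```bash
python3 wp.py 22 91.75,11.2,45 90.3,12.8,47.5,2 91.5,16,48.5,2
```

```text
[90.3 12.8 47.5] minclear 0.93
   [-0.05, 0.0, -0.11, 0.0, 1.25, 0.0, 255.0]
   [-0.04, 0.0, -0.11, 0.0, 1.25, 0.0, 255.0]
[91.5 16.  48.5] minclear 1.34
   [0.14, 0.0, -0.06, 0.0, 0.5, 0.0, 255.0]
   [0.14, 0.0, -0.06, 0.0, 0.5, 0.0, 255.0]
```

>>> arm_command:
  rows:
    - [-0.05,0,-0.11,0,1.25,0,255]
    - [-0.04,0,-0.11,0,1.25,0,255]
    - [0.14,0,-0.06,0,0.5,0,255]
    - [0.14,0,-0.06,0,0.5,0,255]
    - [0,0,0,0,0,0,255]

```text
time_s: 8.95
tool_pos: [0.5495, 0.1699, 0.2256]
tool_rot: [0.911, 0.037, 0.411, -0.016]
wrist_force: [-0.4, -0.9, -0.8]
opening: 0.085
```

```bash
python3 st.py
```

```text
t 9.2 slot x,z,th [90.7171 14.865  48.5605] sd [0.0513 0.0516 0.0155] F [ 0.0402 -0.3475 -0.8014] Ftool [-0.5933  0.3482  0.5398] along,perp 12.78249518417985 2.5531574107252 q5 0.6559860297031274
model clear 1.4104920120925843
```

>>> arm_command:
  rows:
    - [0,0,-0.05,0,0,0,255]
    - [0,0,-0.05,0,0,0,255]
    - [0,0,0,0,0,0,255]

```text
time_s: 9.5
tool_pos: [0.5489, 0.1697, 0.2262]
tool_rot: [0.911, 0.037, 0.411, -0.016]
wrist_force: [-0.4, -0.2, -0.9]
opening: 0.086
```

```bash
python3 st.py 5
```

```text
t 9.7 slot x,z,th [89.9245 15.2999 48.5384] sd [0.0113 0.0506 0.0027] F [-0.0071 -0.0018 -1.3847] Ftool [-1.0424 -0.0012  0.9114] along,perp 12.64036407718764 3.4459805699906827 q5 0.6588312682823206
model clear 0.5152383361364539
```

>>> arm_command:
  rows:
    - [0,0,-0.04,0,0,0,255]
    - [0,0,0,0,0,0,255]

```text
time_s: 9.9
tool_pos: [0.5486, 0.1697, 0.2264]
tool_rot: [0.911, 0.037, 0.411, -0.016]
wrist_force: [-0.2, -0.8, -0.9]
opening: 0.085
```

>>> arm_command:
  rows:
    - [0,0,-0.04,0,0,0,255]
    - [0,0,0,0,0,0,255]

```text
time_s: 10.1
tool_pos: [0.5482, 0.1697, 0.2266]
tool_rot: [0.911, 0.037, 0.411, -0.016]
wrist_force: [-0.6, -0.4, -0.7]
opening: 0.083
```

```bash
python3 st.py 5
```

```text
t 10.3 slot x,z,th [89.3141 15.8161 48.5392] sd [0.0108 0.0072 0.0009] F [-0.2211 -0.1725 -1.1697] Ftool [-1.0319  0.1521  0.5991] along,perp 12.674167377417282 4.244665070151547 q5 0.6611544762258966
model clear -0.2832128003903871
```

>>> arm_command:
  rows:
    - [0,0,-0.04,0,0,0,255]
    - [0,0,0,0,0,0,255]

```text
time_s: 10.5
tool_pos: [0.548, 0.1697, 0.2269]
tool_rot: [0.911, 0.037, 0.411, -0.016]
wrist_force: [1.1, 1.0, -2.4]
opening: 0.085
```

```bash
python3 st.py 5
```

```text
t 10.7 slot x,z,th [89.0363 16.0942 48.5424] sd [0.0058 0.0252 0.002 ] F [ 0.8713  0.2707 -1.69  ] Ftool [-0.6768 -0.2027  1.7859] along,perp 12.723583795715196 4.634627795590609 q5 0.662290508420893
model clear -0.6721156581786305
```

>>> arm_command:
  rows:
    - [0,0,0.07,0,0,0,255]
    - [0.1,0,0.02,0,0,0,255]
    - [0.1,0,0,0,0,0,255]
    - [0,0,0,0,0,0,255]

```text
time_s: 11.1
tool_pos: [0.5501, 0.1698, 0.228]
tool_rot: [0.911, 0.037, 0.411, -0.016]
wrist_force: [0.2, 0.2, -1.8]
opening: 0.089
```

>>> arm_command:
  rows:
    - [0.1,0,-0.01,0,0,0,255]
    - [0.1,0,-0.02,0,0,0,255]
    - [0,0,0,0,0,0,255]

```text
time_s: 11.4
tool_pos: [0.5512, 0.1699, 0.2297]
tool_rot: [0.911, 0.037, 0.411, -0.016]
wrist_force: [-0.0, -0.7, -0.9]
opening: 0.087
```

```bash
python3 st.py 5
```

```text
t 11.6 slot x,z,th [92.1598 18.7641 48.5435] sd [0.0609 0.1196 0.0079] F [-0.0195  0.3123 -1.1185] Ftool [-0.8341 -0.3149  0.7444] along,perp 16.747610251511563 3.802982553422053 q5 0.6617880810467917
model clear 0.18099752075345954
```

>>> arm_command:
  rows:
    - [0.1,0,0,0,0,0,255]
    - [0.1,0,0,0,0,0,255]
    - [0,0,0,0,0,0,255]

```text
time_s: 11.9
tool_pos: [0.5525, 0.17, 0.2312]
tool_rot: [0.911, 0.037, 0.411, -0.016]
wrist_force: [-0.1, -0.7, -0.9]
opening: 0.084
```

```bash
python3 st.py 5
```

```text
t 12.1 slot x,z,th [93.4856 20.2371 48.5412] sd [0.0621 0.1137 0.0078] F [-0.0101  0.0211 -0.8422] Ftool [-0.6366 -0.0233  0.5513] along,perp 18.724144144962718 3.6581573119931137 q5 0.6623681741508085
model clear 0.31280449267223975
```

No force. Continuing along the tip.

>>> arm_command:
  rows:
    - [0.1,0,0,0,0,0,255]
    - [0.1,0,0,0,0,0,255]
    - [0,0,0,0,0,0,255]

```text
time_s: 12.4
tool_pos: [0.5539, 0.1702, 0.2327]
tool_rot: [0.911, 0.037, 0.411, -0.016]
wrist_force: [-0.1, -0.2, -1.5]
opening: 0.085
```

>>> arm_command:
  rows:
    - [0.1,0,0,0,0,0,255]
    - [0.1,0,0.01,0,0,0,255]
    - [0,0,0,0,0,0,255]

```text
time_s: 12.7
tool_pos: [0.5552, 0.1702, 0.2341]
tool_rot: [0.911, 0.037, 0.411, -0.016]
wrist_force: [0.5, 0.3, -1.4]
opening: 0.085
```

```bash
python3 st.py 5
```

```text
t 12.9 slot x,z,th [96.2017 23.136  48.5388] sd [0.0671 0.1114 0.008 ] F [ 0.3489  0.2447 -1.3662] Ftool [-0.7802 -0.2182  1.1798] along,perp 22.679469591947164 3.2888070717018634 q5 0.6634453450084309
model clear 0.6685508499300221
```

>>> arm_command:
  rows:
    - [0.15,0,0.02,0,0,0,255]
    - [0.15,0,0.02,0,0,0,255]
    - [0.15,0,0.02,0,0,0,255]
    - [0.15,0,0.02,0,0,0,255]
    - [0,0,0,0,0,0,255]

```text
time_s: 13.4
tool_pos: [0.5599, 0.1706, 0.2381]
tool_rot: [0.911, 0.037, 0.411, -0.016]
wrist_force: [-0.8, -0.9, -1.4]
opening: 0.09
```

```bash
python3 st.py 4; python3 wp.py 22 101,27,48.5 114,29,48.5,4 135,32,48.5,3 180,60,20,4
```

```text
t 13.55 slot x,z,th [100.8122  27.1317  48.5384] sd [0.0999 0.1551 0.0108] F [-0.7356 -0.2048 -1.0799] Ftool [-1.3058  0.143   0.1533] along,perp 28.66243748951745 2.0947750774246323 q5 0.6632629361448834
model clear 4.350098388536875
[114.   29.   48.5] minclear 4.51
   [0.25, 0.0, 0.21, 0.0, 0.0, 0.0, 255.0]
   [0.25, 0.0, 0.21, 0.0, 0.0, 0.0, 255.0]
   [0.25, 0.0, 0.21, 0.0, 0.0, 0.0, 255.0]
   [0.25, 0.0, 0.21, 0.0, 0.0, 0.0, 255.0]
[135.   32.   48.5] minclear 4.56
   [0.54, 0.0, 0.46, 0.0, 0.0, 0.0, 255.0]
   [0.54, 0.0, 0.46, 0.0, 0.0, 0.0, 255.0]
   [0.54, 0.0, 0.46, 0.0, 0.0, 0.0, 255.0]
[180.  60.  20.] minclear 9.71
   [1.57, 0.0, 0.4, 0.0, -7.12, 0.0, 255.0]
   [1.6, 0.0, 0.24, 0.0, -7.12, 0.0, 255.0]
   [1.62, 0.0, 0.07, 0.0, -7.12, 0.0, 255.0]
   [1.62, 0.0, -0.09, 0.0, -7.12, 0.0, 255.0]
```

>>> arm_command:
  rows:
    - [0.25,0,0.2,0,0,0,255]
    - [0.25,0,0.2,0,0,0,255]
    - [0.25,0,0.2,0,0,0,255]
    - [0.25,0,0.2,0,0,0,255]
    - [0,0,0,0,0,0,255]

```text
time_s: 14.05
tool_pos: [0.5726, 0.1716, 0.2402]
tool_rot: [0.911, 0.037, 0.411, -0.016]
wrist_force: [-0.2, -1.4, -0.8]
opening: 0.08
```

>>> arm_command:
  rows:
    - [0.55,0,0.45,0,0,0,255]
    - [0.55,0,0.45,0,0,0,255]
    - [0.55,0,0.45,0,0,0,255]
    - [1.55,0,0.35,0,0,0,255]
    - [1.6,0,0.2,0,-7,0,255]

```text
time_s: 14.55
tool_pos: [0.6136, 0.1744, 0.2535]
tool_rot: [0.937, 0.039, 0.348, -0.012]
wrist_force: [-0.8, -1.1, -1.9]
opening: 0.084
```

>>> arm_command:
  rows:
    - [1.6,0,0,0,-7,0,255]
    - [1.6,0,-0.2,0,-7,0,255]
    - [1.6,0,-0.2,0,-7,0,255]
    - [0.5,0,-0.5,0,-7,0,255]
    - [0,0,0,0,0,0,255]

```text
time_s: 15.05
tool_pos: [0.6617, 0.1782, 0.2985]
tool_rot: [0.993, 0.039, 0.115, -0.003]
wrist_force: [0.4, -0.0, -1.7]
opening: 0.083
```

```bash
python3 st.py 3;python3 plan.py .54 -.2 .28 5.3 0 10 255
```

```text
t 15.15 slot x,z,th [189.5519  80.1484  13.4107] sd [0.8968 0.1308 0.1227] F [ 0.0945  0.1476 -1.7769] Ftool [-0.3087 -0.1435  1.7522] along,perp 124.94303572903642 -35.52906240395875 q5 1.4119480869512049
model clear 96.88175101541053
from [0.6594 0.1785 0.2984] rot deg [  0.2025 -13.5354  -0.701 ] f [-0.2514  0.1889 -1.176 ] t 15.15 open 0.08446665573282713 q5,6 [1.4119 0.128 ]
[-1.5, 3.68, -0.16, 0.02, -1.35, -0.07, 255.0]
[-1.5, 3.68, -0.13, 0.02, -1.35, -0.07, 255.0]
[-1.51, 3.67, -0.09, 0.02, -1.35, -0.07, 255.0]
[-1.52, 3.67, -0.06, 0.02, -1.35, -0.07, 255.0]
[-1.52, 3.67, -0.03, 0.02, -1.35, -0.07, 255.0]
[-1.53, 3.67, 0.01, 0.02, -1.35, -0.07, 255.0]
[-1.53, 3.67, 0.04, 0.02, -1.35, -0.07, 255.0]
[-1.53, 3.66, 0.08, 0.02, -1.35, -0.07, 255.0]
[-1.54, 3.66, 0.11, 0.02, -1.35, -0.07, 255.0]
[-1.54, 3.66, 0.15, 0.02, -1.35, -0.07, 255.0]
```

The board is off the hook and forces stayed near its own weight, apart from about 1 N at the deliberate touch. I'll carry it to a spot beside the rack for a close look.

>>> arm_command:
  rows:
    - [-1.4,3.5,-0.1,0,-1.4,-0.1,255]
    - [-1.4,3.5,-0.1,0,-1.4,-0.1,255]
    - [-1.4,3.5,-0.1,0,-1.4,0,255]
    - [-1.4,3.5,0,0,-1.4,-0.1,255]
    - [-1.4,3.5,0,0,-1.4,-0.1,255]
  squeeze: 20

```text
time_s: 15.65
tool_pos: [0.602, -0.0024, 0.2908]
tool_rot: [0.997, 0.044, 0.059, -0.001]
wrist_force: [0.7, -0.0, -0.4]
opening: 0.084
```

>>> arm_command:
  rows:
    - [-1.4,3.5,0,0,-1.3,0,255]
    - [-1.4,3.5,0,0,-1.3,-0.1,255]
    - [-1.4,3.5,0.1,0,-1.3,-0.1,255]
    - [-1.4,3.5,0.1,0,-1.3,-0.1,255]
    - [-1.0,3.5,0.1,0,-1.3,0,255]

```text
time_s: 16.15
tool_pos: [0.5523, -0.1825, 0.2838]
tool_rot: [0.999, 0.047, 0.002, 0.003]
wrist_force: [0.9, -0.8, -0.9]
opening: 0.088
```

>>> arm_command:
  rows:
    - [0,0,0,0,0,0,255]
    - [0,0,0,0,0,0,255]
    - [0,0,0,0,0,0,255]

```text
time_s: 16.45
tool_pos: [0.5536, -0.1806, 0.2838]
tool_rot: [0.999, 0.047, 0.001, 0.002]
wrist_force: [0.4, -0.8, -0.8]
opening: 0.081
```

```bash
python3 w.py w5 rack board_mid
```

```text
16.5 [ 0.5538 -0.1804  0.2839] [ 0.5336  0.2383 -1.3684] 0.08047921569516932
rack 0.97 [257. 231.] [ 0.4941 -0.2172  0.0473]
board_mid 0.38 [255. 229.] [ 0.4915 -0.216   0.0436]
```

View pics/w5.png

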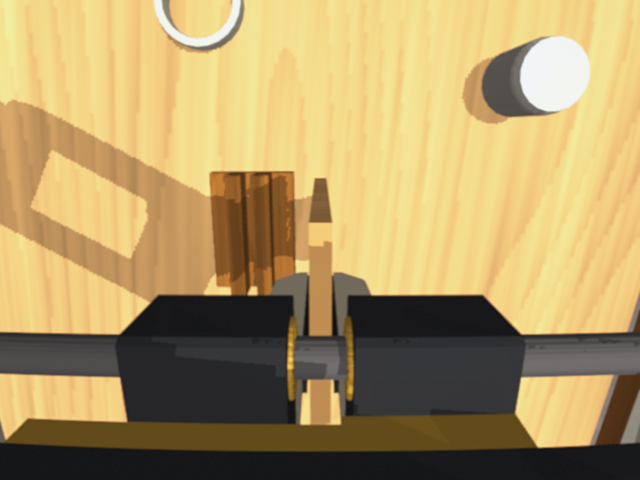

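The rack spans x 210–295, y 172–295, and its groove sits near column 258. The held board is edge-on at (320,250). I'll measure the groove and the board's bottom from this depth.

```bash
python3 - <<'E'
from h import *
import pickle
p,d,C=pickle.load(open('w5.pkl','rb'));P,u,v=cloud(d,C)
r=(abs(P[:,0]-.483)<.06)&(P[:,1]>-.31)&(P[:,1]<-.14)
top=P[r&(P[:,2]>.049)&(P[:,2]<.06)];print('lips',len(top),cv2.minAreaRect(top[:,:2].astype(np.float32)))
al=P[r&(P[:,2]>.008)&(P[:,2]<.06)];print('all y',np.percentile(al[:,1],[.5,99.5]),'base z',np.median(al[al[:,2]<.02][:,2]))
# lips centre per y slice: groove points z<.04 between lips
X=[];Y=[]
for y in np.arange(-.225,-.16,.008):
    w=P[r&(abs(P[:,1]-y)<.004)];h=w[(w[:,2]>.046)]
    hs=np.sort(h[:,0]);g=np.diff(hs);i=np.argmax(g);lo,hi=hs[i],hs[i+1]
    fl=w[(w[:,2]<.02)&(w[:,0]>lo)&(w[:,0]<hi)]
    print(round(y,3),len(h),'outer',hs[0],hs[-1],'gap',lo,hi,'mid',(hs[0]+hs[-1])/2,(lo+hi)/2,'floor',len(fl),np.median(fl[:,0]) if len(fl) else '',np.median(fl[:,2]) if len(fl) else '')
b=(abs(P[:,0]-.553)<.02)&(abs(P[:,1]+.18)<.06)&(P[:,2]>.12)&(P[:,2]<.33)
q=P[b];print('board',q.shape,np.percentile(q[:,2],[.5,99.5]))
for z in np.arange(.17,.32,.02):
    w=q[abs(q[:,2]-z)<.01]
    if len(w)>5: print(round(z,2),len(w),np.percentile(w[:,0],[2,50,98]),np.percentile(w[:,1],[2,98]))
t=q[q[:,2]>.308];print(cv2.minAreaRect(t[:,:2].astype(np.float32)),np.median(t[:,2]))
E
```

```text
lips 1914 ((0.4846007227897644, -0.2235150933265686), (0.03849075362086296, 0.12310636788606644), 5.098591327667236)
all y [-0.2909 -0.1607] base z 0.012160992081226785
-0.225 154 outer 0.4656134581042219 0.504208466062993 gap 0.47656642466184274 0.49386755927950865 mid 0.4849109620836074 0.4852169919706757 floor 56 0.4819004471810243 0.012316105898181856
-0.217 163 outer 0.46546563209724545 0.5028384928776221 gap 0.4765629968360824 0.4925488707926977 mid 0.48415206248743375 0.48455593381439005 floor 55 0.4810895571660703 0.012251722601681225
-0.209 167 outer 0.46413716356734264 0.5022614179092431 gap 0.47512992357676387 0.49186819143622496 mid 0.4831992907382928 0.4834990575064944 floor 58 0.47960879527104494 0.012193272116572423
-0.201 169 outer 0.46389982165425225 0.501810083637204 gap 0.47482716457985014 0.4907030471564935 mid 0.48285495264572814 0.4827651058681718 floor 59 0.47982290436356057 0.012075459220272033
-0.193 227 outer 0.46251840129588373 0.5003672511612584 gap 0.4765533332725571 0.4902487899967602 mid 0.48144282622857104 0.4834010616346587 floor 42 0.4798014725660793
[... 639 characters left out ...]
23312288 gap 0.4701807782435775 0.48750762738600917 mid 0.5017506622786235 0.47884420281479334 floor 126 0.47808825793205567 0.0006881470970487857
board (6567, 3) [0.1901 0.3291]
0.17 12 [0.5469 0.5503 0.5538] [-0.1436 -0.1429]
0.19 45 [0.5467 0.55   0.5537] [-0.1436 -0.1428]
0.21 61 [0.5463 0.5499 0.554 ] [-0.1435 -0.1427]
0.23 75 [0.5461 0.5498 0.5538] [-0.1433 -0.1425]
0.25 97 [0.5463 0.5498 0.5537] [-0.1434 -0.1424]
0.27 135 [0.5461 0.55   0.5537] [-0.1433 -0.1422]
0.29 957 [0.5354 0.5492 0.5688] [-0.1726 -0.1423]
0.31 4771 [0.538  0.5525 0.5664] [-0.2198 -0.1425]
((0.5501033067703247, -0.18146346509456635), (0.07879600673913956, 0.03466970846056938), 79.64239501953125) 0.314477430062291
```

>>> arm_command:
  rows:
    - [-2.4,1.2,0,0,0,0,255]
    - [-2.4,1.3,0,0,0,0,255]
    - [-2.4,1.3,0,0,0,0,255]
    - [0,0,3,0,0,0,255]
    - [0,0,3,0,0,0,255]

```text
time_s: 17.1
tool_pos: [0.4864, -0.2267, 0.2245]
tool_rot: [0.999, 0.046, 0.002, 0.003]
wrist_force: [0.8, 0.5, -0.6]
opening: 0.084
```

>>> arm_command:
  rows:
    - [0,0,2.5,0,0,0,255]
    - [0,0,1.5,0,0,0,255]
    - [0,0,0,0,0,0,255]
    - [0,0,0,0,0,0,255]
    - [0,0,0,0,0,0,255]

```text
time_s: 17.6
tool_pos: [0.4869, -0.2269, 0.1855]
tool_rot: [0.999, 0.047, 0.002, 0.002]
wrist_force: [0.3, 0.2, -1.0]
opening: 0.084
```

```bash
python3 w.py w6; python3 plan.py .4848 -.225 .165 5.2 0 1 255; python3 - <<'E'
from h import *
import pickle
p,d,C=pickle.load(open('w6.pkl','rb'));P,u,v=cloud(d,C)
r=(abs(P[:,0]-.483)<.05)&(P[:,1]>-.31)&(P[:,1]<-.13)
for y in np.arange(-.19,-.155,.005):
    w=P[r&(abs(P[:,1]-y)<.0025)];h=w[(w[:,2]>.046)&(w[:,2]<.06)]
    if len(h)>10: print(round(y,3),len(h),h[:,0].min(),h[:,0].max(),(h[:,0].min()+h[:,0].max())/2)
al=P[r&(P[:,2]>.008)&(P[:,2]<.06)];print('near y lips',np.percentile(P[r&(P[:,2]>.04)&(P[:,2]<.06)][:,1],99))
e=(P[:,1]>-.20)&(abs(P[:,0]-.481)<.015)
for z in np.arange(.06,.2,.02):
    w=P[e&(abs(P[:,2]-z)<.01)]
    if len(w)>5: print(round(z,2),len(w),np.percentile(w[:,0],[2,50,98]),np.percentile(w[:,1],[50,98]))
E
```

```text
17.65 [ 0.4868 -0.2269  0.1855] [-0.3627  0.1456 -0.977 ] 0.08446476874516663
from [ 0.4868 -0.2269  0.1855] rot deg [ 0.2878 -0.1722  0.1278] f [-0.3627  0.1456 -0.977 ] t 17.65 open 0.08446476874516663 q5,6 [ 1.4515 -0.6227]
[-0.19, -0.22, 2.05, 0.29, -0.17, 0.13, 255.0]
-0.19 204 0.46231656400011467 0.5003413767265302 0.48132897036332245
-0.185 205 0.4619628069017818 0.49979906747559616 0.48088093718868896
-0.18 205 0.4615617168257498 0.49923962366941854 0.48040067024758415
-0.175 204 0.46110355016287224 0.49872452596500705 0.4799140380639396
-0.17 198 0.4607979502616892 0.49750942946613924 0.4791536898639142
-0.165 181 0.46058726744481066 0.4969443874426798 0.47876582744374524
-0.16 23 0.4881021870800526 0.49639628043538153 0.49224923375771706
near y lips -0.16251913308310742
0.06 504 [0.4661 0.4925 0.4959] [-0.1808 -0.1621]
0.08 24 [0.4801 0.4836 0.4872] [-0.1897 -0.1893]
0.1 53 [0.4796 0.4833 0.4873] [-0.1896 -0.1892]
0.12 70 [0.4798 0.4834 0.4871] [-0.1894 -0.189 ]
0.14 80 [0.4795 0.4833 0.4871] [-0.1893 -0.1889]
0.16 119 [0.4794 0.483  0.487 ] [-0.1892 -0.1887]
0.18 151 [0.4793 0.4833 0.4869] [-0.1891 -0.1886]
0.2 221 [0.4792 0.4828 0.4868] [-0.1889 -0.1885]
```

View pics/w6.png

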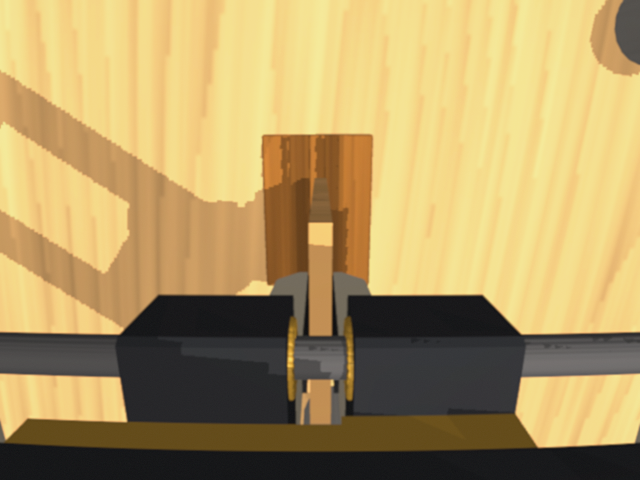

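The view shows the board at (320,240) above the groove, slightly right of centre: the board edge is at x 0.4835 against the groove's 0.4812. Shifting 2 mm and lowering.

>>> arm_command:
  rows:
    - [-0.21,0,0,0.2,-0.1,0.1,255]
    - [0,0,1.0,0,0,0,255]
    - [0,0,1.0,0,0,0,255]
    - [0,0,0.7,0,0,0,255]
    - [0,0,0,0,0,0,255]

```text
time_s: 18.15
tool_pos: [0.4825, -0.2261, 0.1544]
tool_rot: [0.999, 0.045, -0.002, -0.001]
wrist_force: [-0.5, 0.7, -0.3]
opening: 0.085
```

>>> arm_command:
  rows:
    - [0,0,0.5,0,0,0,255]
    - [0,0,0.5,0,0,0,255]
    - [0,0,0,0,0,0,255]
    - [0,0,0,0,0,0,255]

```text
time_s: 18.55
tool_pos: [0.4836, -0.2267, 0.1465]
tool_rot: [0.999, 0.045, -0.001, -0.0]
wrist_force: [-0.2, -0.6, -0.5]
opening: 0.082
```

```bash
cat > f.py <<'E'
from h import *
L=[]
for i in range(4):
    if i: env.read_camera('wrist')
    o=env.observe();L.append(np.r_[o['tool_pos']*1e3,o['wrist_force'],o['torque']])
print(o['time_s'],np.mean(L,0),o['opening'])
E
python3 f.py
```

```text
18.7 [ 483.7557 -226.7654  146.797    -0.302     0.0349   -0.4051   -0.0654
    0.0581   -0.0039] 0.08623675073890044
```

>>> arm_command:
  rows:
    - [0.07,0,0,0,0,0,255]
    - [0,0,0.5,0,0,0,255]
    - [0,0,0.5,0,0,0,255]
    - [0,0,0.5,0,0,0,255]
    - [0,0,0,0,0,0,255]

```text
time_s: 19.2
tool_pos: [0.4836, -0.2262, 0.1302]
tool_rot: [0.999, 0.045, -0.001, -0.001]
wrist_force: [-0.7, 0.5, -1.2]
opening: 0.082
```

>>> arm_command:
  rows:
    - [0,0,0.4,0,0,0,255]
    - [0,0,0.2,0,0,0,255]
    - [0,0,0,0,0,0,255]

```text
time_s: 19.5
tool_pos: [0.4841, -0.2265, 0.1252]
tool_rot: [0.999, 0.045, -0.001, -0.0]
wrist_force: [0.0, -0.6, -0.5]
opening: 0.083
```

```bash
python3 f.py
```

```text
19.65 [ 484.2881 -226.6219  125.5197   -0.1734   -0.2134   -1.0388   -0.0704
    0.0556   -0.0389] 0.08021430367629259
```

>>> arm_command:
  rows:
    - [0,0,0.2,0,0,0,255]
    - [0,0,0.1,0,0,0,255]
    - [0,0,0,0,0,0,255]

```text
time_s: 19.95
tool_pos: [0.4842, -0.2266, 0.1224]
tool_rot: [0.999, 0.045, -0.001, -0.0]
wrist_force: [-0.3, -0.6, -1.9]
opening: 0.081
```

>>> arm_command:
  rows:
    - [0,0,0.1,0,0,0,255]
    - [0,0,0,0,0,0,255]
    - [0,0,0,0,0,0,255]

```text
time_s: 20.25
tool_pos: [0.4844, -0.2267, 0.1217]
tool_rot: [0.999, 0.045, -0.001, -0.0]
wrist_force: [1.0, -0.0, -1.3]
opening: 0.084
```

```bash
python3 f.py
```

```text
20.4 [ 484.3568 -226.6629  121.6412    0.3342   -0.2922   -0.7944   -0.0743
    0.0392    0.014 ] 0.08506896911601135
```

>>> arm_command:
  rows:
    - [0,0,0.05,0,0,0,255]
    - [0,0,0.05,0,0,0,255]
    - [0,0,0,0,0,0,255]

```text
time_s: 20.7
tool_pos: [0.4846, -0.2269, 0.1216]
tool_rot: [0.999, 0.045, -0.0, 0.0]
wrist_force: [-1.5, 0.3, 5.7]
opening: 0.084
```

```bash
python3 f.py
```

```text
20.85 [ 484.5868 -226.9013  121.5526   -2.0089    0.0294    5.6446    0.1824
    0.6431    0.0304] 0.08220090014207604
```

The floor is felt at TCP z 0.1216 (0.121 expected, +6 N). I'll ease the push slightly, then open slowly.

>>> arm_command:
  rows:
    - [0,0,-0.04,0,0,0,255]
    - [0,0,0,0,0,0,255]
    - [0,0,0,0,0,0,255]
  squeeze: 6

```text
time_s: 21.15
tool_pos: [0.4846, -0.2269, 0.1215]
tool_rot: [0.999, 0.045, -0.0, 0.0]
wrist_force: [-1.6, 0.1, 5.9]
opening: 0.084
```

>>> arm_command:
  rows:
    - [0,0,0,0,0,0,230]
    - [0,0,0,0,0,0,226]
    - [0,0,0,0,0,0,222]
    - [0,0,0,0,0,0,216]
    - [0,0,0,0,0,0,210]

```text
time_s: 21.65
tool_pos: [0.4842, -0.2266, 0.1208]
tool_rot: [0.999, 0.045, -0.001, -0.0]
wrist_force: [0.1, -0.7, 0.0]
opening: 0.172
```

>>> arm_command:
  rows:
    - [0,0,0,0,0,0,200]
    - [0,0,0,0,0,0,190]
    - [0,0,0,0,0,0,180]
    - [0,0,0,0,0,0,170]
    - [0,0,0,0,0,0,160]

```text
time_s: 22.15
tool_pos: [0.4843, -0.2266, 0.121]
tool_rot: [0.999, 0.045, -0.001, -0.0]
wrist_force: [-0.3, 0.5, 0.0]
opening: 0.359
```

```bash
python3 w.py w7; python3 - <<'E'
from h import *
import pickle
p,d,C=pickle.load(open('w7.pkl','rb'));P,u,v=cloud(d,C)
e=(P[:,1]>-.22)&(abs(P[:,0]-.481)<.015)
for z in np.arange(.07,.16,.02):
    w=P[e&(abs(P[:,2]-z)<.01)]
    if len(w)>5: print(round(z,2),len(w),np.percentile(w[:,0],[2,50,98]),np.percentile(w[:,1],[50,98]))
m=(abs(P[:,0]-.484)<.02)&(P[:,1]>-.26)&(P[:,1]<-.18)&(P[:,2]>.14)&(P[:,2]<.165);print('top z',np.percentile(P[m][:,2],[5,50,90]))
E
```

```text
22.2 [ 0.4843 -0.2266  0.121 ] [-0.0069 -0.8159  0.166 ] 0.3686329678039962
0.07 79 [0.4768 0.4804 0.4843] [-0.1889 -0.1886]
0.09 103 [0.4767 0.4804 0.4843] [-0.189  -0.1886]
0.11 143 [0.4767 0.4804 0.4843] [-0.189  -0.1886]
0.13 226 [0.4663 0.48   0.4842] [-0.189  -0.1885]
0.15 2176 [0.4766 0.4817 0.4863] [-0.203  -0.1888]
top z [0.144  0.1521 0.1554]
```

View pics/w7.png

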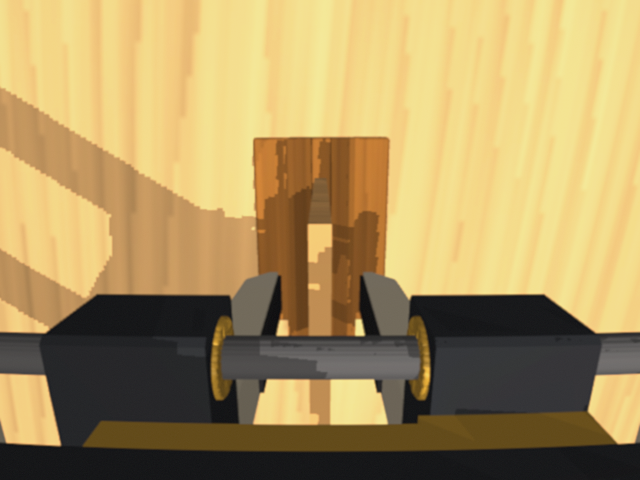

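The board stands free at (320,250) between the opened fingers. It is vertical (x 0.4804 at every height) with its top at z 0.152, as it should be. I'll retreat straight up.

>>> arm_command:
  rows:
    - [0,0,-1,0,0,0,160]
    - [0,0,-2,0,0,0,160]
    - [0,0,-3,0,0,0,160]
    - [0,0,-4,0,0,0,160]
    - [0,0,-4,0,0,0,160]

```text
time_s: 22.7
tool_pos: [0.4841, -0.2264, 0.2629]
tool_rot: [0.999, 0.045, -0.001, -0.0]
wrist_force: [0.5, -1.1, 0.3]
opening: 0.374
```

>>> arm_command:
  rows:
    - [0,-2,-2,0,0,0,160]
    - [0,-4,0,0,0,0,160]
    - [0,-4,0,0,0,0,160]
    - [0,-4,0,0,0,0,160]
    - [0,0,0,0,0,0,160]

```text
time_s: 23.2
tool_pos: [0.4717, -0.0835, 0.2824]
tool_rot: [0.999, 0.048, 0.0, -0.001]
wrist_force: [-0.4, -0.4, 0.4]
opening: 0.37
```

```bash
python3 - <<'E'
from h import *
C=cam('top');p,d=env.read_camera('top');P,u,v=cloud(d,C)
ps,ds=env.read_camera('scene')
m=(abs(P[:,0]-.483)<.04)&(abs(P[:,1]+.227)<.07)&(P[:,2]>.135)&(P[:,2]<.165)
print('board top',m.sum(),cv2.minAreaRect(P[m][:,:2].astype(np.float32)),np.percentile(P[m][:,2],[5,50,95]))
h=(abs(P[:,1]-.165)<.012)&(P[:,0]>.50)&(P[:,0]<.555)&(P[:,2]>.17);print('hook z',np.median(P[h][:,2]))
o=env.observe();print(o['time_s'],o['tool_pos'],o['wrist_force'])
a=cv2.resize(p[100:420,80:480,::-1],(500,400));b=cv2.resize(ps[190:340,170:520,::-1],(500,200),interpolation=cv2.INTER_CUBIC)
cv2.imwrite('pics/end.png',np.vstack([a,b]))
E
```

```text
Traceback (most recent call last):
IndexError: index -1 is out of bounds for axis 0 with size 0
```

The arm probably blocks the top camera; moving clear.

>>> arm_command:
  rows:
    - [0,-4,-1,0,0,0,160]
    - [-1,-4,-1,0,0,0,160]
    - [-1,-4,-1,0,0,0,160]
    - [-1,-3,0,0,0,0,160]
    - [0,0,0,0,0,0,160]

```text
time_s: 23.8
tool_pos: [0.428, 0.0609, 0.3122]
tool_rot: [0.999, 0.047, 0.0, -0.0]
wrist_force: [-0.2, 0.2, -0.3]
opening: 0.374
```

```bash
python3 - <<'E'
from h import *
for n in ['top','scene']:
    C=cam(n);p,d=env.read_camera(n);P,u,v=cloud(d,C)
    m=(abs(P[:,0]-.483)<.03)&(abs(P[:,1]+.227)<.06)&(P[:,2]>.08)&(P[:,2]<.2)
    if m.sum()>20: print(n,m.sum(),cv2.minAreaRect(P[m][:,:2].astype(np.float32)),np.percentile(P[m][:,2],[5,50,98]))
    cv2.imwrite(f'pics/e_{n}.png',p[:,:,::-1])
a=cv2.imread('pics/e_top.png')[100:420,80:480];b=cv2.imread('pics/e_scene.png')[190:340,170:520]
cv2.imwrite('pics/end.png',np.vstack([cv2.resize(a,(500,380)),cv2.resize(b,(500,214),interpolation=cv2.INTER_CUBIC)]))
o=env.observe();print(o['time_s'],o['tool_pos'],o['wrist_force'])
E
```

```text
top 206 ((0.4828486442565918, -0.22833214700222015), (0.008424383588135242, 0.08142563700675964), 5.010340690612793) [0.0881 0.1512 0.1559]
scene 614 ((0.4883042275905609, -0.2309170812368393), (0.018440667539834976, 0.08417168259620667), 5.704978942871094) [0.0836 0.1211 0.1533]
23.9 [0.4287 0.0587 0.3114] [-0.106  -0.6382 -0.2623]
```

View pics/end.png

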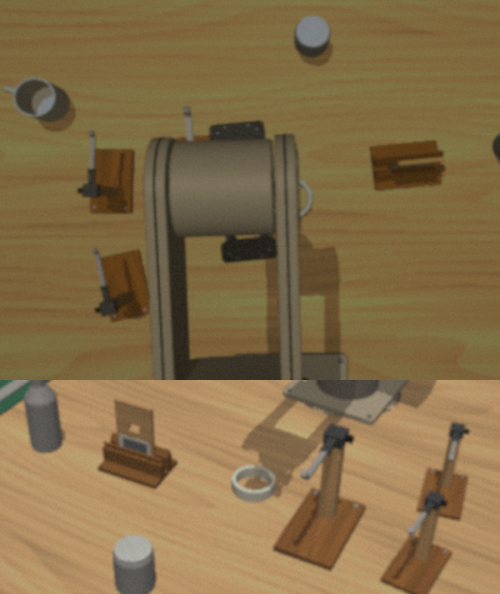

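The final view shows the board standing in the rack with its patch at the bottom, at scene crop (135,430). The stand's hook is empty, and the tape, tin, flask and mug look unmoved. Handing in.

```bash
python3 -c "
from plant import env
print(env.close_job())"
```

```text
the job is handed in; nothing more can be done
None
```

The sign board is off the hook and standing upright in the rack's groove. I handed the job in at about 24 s of the 72 s allowed.

- **Unhooking:** I measured the hook from the wrist camera (it slopes up about 0.04 rad). I gripped the board by its upper part, raised it, slid it out, tilted it back to about 48° and eased it over the barb. The averaged wrist force stayed near the board's own weight. The only extra was about 1 N when I deliberately touched the hook once to find its position.
- **Placing:** The groove floor was felt at the expected height (TCP z 0.1216 m, 0.121 expected), with about 6 N on the wrist. My attempt to ease that push before opening had no effect, so I let go with it still on.
- **Last checks:** The board is vertical, its top is at z ≈ 0.152 m, and its centre is at about (0.483, -0.228). It is turned 5.0° to match the groove and lies within the groove's ends. The hook is empty, the gripper touches nothing, and the other things look unmoved in the last picture.
- **Disagreements:** The cameras differed by up to 3 mm. The felt hook position was about 0.6 mm off the camera model, and I corrected for that before the barb. The first final check failed because the arm blocked the top camera, so I moved the arm clear and repeated it.

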